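Hang the sample switch frame on the display stand

ROBOT

A 7-joint arm with a two-finger parallel gripper is mounted at the origin on the work surface. World frame = base frame: x ahead of the robot, y to its left, z up, the work surface at z = 0. Lengths are in m, angles in rad, forces in N, time in s.
With the tool pointing down it reaches from about 0.4 to 0.875 m from the base axis. Payload 4.4 kg.
Tool frame: the origin (TCP) lies midway between the tips of the shut fingers; the grasp point (between the pads) lies 19 mm behind it; z points along the fingers, y is the direction in which the jaws open and shut (so a half turn about z gives the same grasp; the last joint's range is limited). The gripper opens to 85 mm and grips with 20 to 120 N. Pads are 22 mm wide; open, the fingers measure 114 mm over their backs; the gripper's body (76 mm by 85 mm) begins 54 mm behind the grasp point. The pads swing forward as they close: fully open they stand 13 mm farther back than shut.
Start: joints at [-1.21, 0.628, 0.038, 1.517, -0.027, 0.996, -0.02], TCP at [0.269, 0.592, 0.231] pointing down, gripper open.
Joint ranges: [-3.06, 3.06], [-0.37, 2.12], [-1.25, 1.32], [0.18, 2.47], [-1.1, 4.24], [0.23, 1.98], [-2.94, 2.94]. Speed limits (rad/s): [2.57, 2.57, 3.14, 3.14, 3.14, 3.14, 3.14].

INTERFACE

Orientations are given as a 3x3 rotation matrix whose columns are the frame's x, y, z axes.
In Python, from bench import sensors, read_camera, job gives the robot as it stands.
- The arm moves only by the tool arm_command, never from a script. Its argument "deltas" is a list of rows, each a list of 7 numbers: the turn, a rotation vector about the tool's x, y, z in rad, then the shift along the tool's x, y, z in m, then the closure in counts, from 0 (fully open) to 255 (shut). A call has 1 to 5 rows; each row shifts and turns the commanded pose from where the row before left it, along the tool's axes as they then stand; what a row does not reach is not made up. A row lasts 1/8 s, in which the tool goes at most 62.5 mm and 10.7 degrees, less where a joint would pass 70% of its speed; a pose out of reach is approached as far as the arm can. A call with a gripper value outside its range is refused whole. The fingers move at their own pace and stop on an object; "squeeze" is the grip in N (left out, the last holds). Time passes only in rows, so rows that do not move let the fingers close. It gives the time, the measured TCP pose, the force and the opening at its end, in the units of the state.
- sensors.read_state(): the state, without advancing time (a new reading comes with each control period).
- read_camera(name): name is "scene" or "top" or "wrist"; returns a dict with "img" (480x640x3 uint8, red, green, blue), "mtx" (3x3 intrinsics, pixels), "eye" and "orientation" of the camera in the world. Camera axes: x right, y down, z forward; pixel columns grow to the right and rows downward; lengths in m; the calibration is good to about 2 mm. The wrist camera is an equidistant fisheye: a pixel r from the principal point sees the ray r / f radians off the axis. A picture is of the moment at which its call begins. There is no depth.
- job.job_done(): hands the job in, once; it reports no verdict.
The state is a dict: "time_s": time; "joint_positions": joint angles; "joint_vel": joint speeds; "effort": joint torques, N m; "tool_pos": TCP position; "eef_rot": TCP orientation; "ft_force": force on the tool from outside, world axes, zero at the start; "wrist_torque": the same for the moment, N m; "width": finger opening in m.
Only numpy, scipy, OpenCV 4.12 (cv2) and the standard library are available. Lean on these libraries where they do the work, as an engineer would, in place of code of your own. Each camera call takes 0.05 s, during which the arm holds its last target. There are 200 camera calls.

TASK

Take the white switch-and-socket sample frame that lies on the counter and stand it in the sloping cradle, back against the rails and the edge with the holes uppermost, and let go of it there. Then take it up again and hang it by its two holes on the stand's two pins, front facing out, pushed fully home against the posts. Leave the bin, the carton and the reel where they are.

Things in the scene. Friction and masses are not known exactly. Their poses are not given: they have to be found in the camera images.
- frame: White rigid plate with a switch and a socket, 60 (x) x 164 (y) x 10 mm (z), 0.11 to 0.23 kg. Origin: centre of its back face; +x to its top edge (30 mm), +z out of its front. Switch at y +20 to +60, round socket at y -60 to -20, both x -26 to +18, up to 5 mm proud; the 40 mm between is flat. Starts flat on the counter, front up, its top edge within 0.7 rad of straight away from the robot.
- hole_left (a point): Centre of the frame's through hole at x +16, y +70 mm (14 mm below the top edge), 13 mm in diameter, in the plane of the back face; axes as frame.
- hole_right (a point): The same for the frame's other hole, at x +16, y -70 mm.
- cradle: Fixed rest: dark base 100 x 150 x 8 mm, two aluminium rails 16 mm wide sloping up at 45 deg at y +55 and -55 mm, open between. Origin: on the counter below the seat; x level, the way the slope rises; z up. A lug at each rail's foot, standing 16 mm out of the slope, stops the frame's bottom edge. A frame in it has y along the cradle's y, its top edge to +x and up, its front to -x and up.
- seat (a point): Point on the cradle's sloping plane, 75 mm above the counter: where the centre of the frame's back face lies when it rests on the rails against the lugs. Rails reach 30 mm below and 20 mm above it along the slope, so the frame's top 10 mm stand clear. Axes as cradle (not sloping).
- stand: Fixed display stand: dark base 100 x 200 x 12 mm, two aluminium posts 26 mm wide, 16 mm deep, 167 mm high, at y +70 and -70 mm, open between above a cross bar (40 to 60 mm up). Origin: on the counter midway between the posts, in the plane of their front faces. -x is the way the pins point (roughly to the robot). A hung frame has y along the stand's y, its top up, its front to -x.
- pin_left (a point): Root of the pin at the stand's y = +70 mm: on its axis, in the post's front face, 150 mm above the counter. The pin is level, 7 mm in diameter with a round end, and sticks 24 mm out towards the stand's -x. Axes as stand.
- pin_right (a point): Root of the other pin, at the stand's y = -70 mm; otherwise as pin_left.
- bin: Bystander: a small yellow open bin of parts, 120 x 100 x 60 mm, loose; origin under its centre.
- carton: Bystander: a brown carton, 90 x 110 x 70 mm, loose; origin under its centre.
- reel: Bystander: a black plastic ring 64 mm across, 20 mm high, loose on the counter; origin under its centre.
Not all that is in view belongs to the job. Leave any red look-alike of the cradle alone. Of the things that look like the frame, the smaller one is meant.

How it is judged:
On the way:
1. the frame rests in the cradle, holes uppermost and front outward, let go (distance between frame and seat below 0.02 m and angle between frame's own x axis and vertical below 0.95 rad and angle between frame's own z axis and vertical below 0.95 rad and angle between the y axis of frame and the y axis of cradle, either way round below 0.15 rad and linear speed of frame below 0.02 m/s and contact force between frame and the fingers below 0.1 N), for 0.3 s.
At the end, for the whole second after the job is handed in: The frame hangs at rest with both holes on the two pins, front outward, the centre of each hole's back mouth within 9 mm of its pin's root (pushed home against the posts) (distance between hole_left and pin_left below 0.009 m and distance between hole_right and pin_right below 0.009 m and linear speed of frame below 0.02 m/s and angular speed of frame below 0.1 rad/s); the robot touches nothing.
It fails at once if the bin is pushed more than 30 mm from its place (distance of bin from where it was at the start of the episode above 0.03 m).
It fails at once if the carton is pushed more than 30 mm from its place (distance of carton from where it was at the start of the episode above 0.03 m).
It fails at once if the reel is pushed more than 30 mm from its place (distance of reel from where it was at the start of the episode above 0.03 m).
It also fails if it takes over 72 s, if anything falls off the work surface, if the arm or the gripper's body presses on something with over 40 N, if the wrist force passes 120 N, or if a joint passes its speed limit or range.

## Working session

There is one attempt and no reset: what is moved stays moved. The work goes in short steps, Python scripts to look and compute and a tool call to move; the robot and the scene stay as the last step left them, time stands still between calls to the robot, and variables do not carry over. Pictures are saved under pics/ and viewed, about 8 in all and at most 12, crops included, and the job is handed in when it is done.

Besides the shell and the picture viewer there is one more tool, called after "Call:" as a command line: name --pt "numbers of a row" for each row, then --argument value for the rest. arm_command: Moves the arm, as the interface text tells. Its arguments: {"type":"object","properties":{"deltas":{"type":"array"},"squeeze":{"type":"number"}},"required":["deltas"]}

```bash
ls; mkdir -p pics; python3 - <<'E'
from bench import sensors, read_camera
import cv2,numpy as np
print(sensors.read_state())
for n in ("scene","top"):
    c=read_camera(n); cv2.imwrite(f"pics/{n}0.png",c["img"][...,::-1]); print(n,c["mtx"],c["eye"],c["orientation"])
E
```

```text
pics
{'time_s': 0.0, 'joint_positions': array([-1.20978704,  0.62933858,  0.03847644,  1.51840167, -0.02699611,
        0.99626508, -0.02001673]), 'joint_vel': array([ 0.00111403, -0.00188398,  0.00013719, -0.00088867,  0.00017251,
       -0.00227015,  0.00011411]), 'effort': array([-6.21844583e-05, -5.63392568e+01,  1.22620404e+00, -1.93454951e+01,
        1.10015474e-02,  1.02663619e-02,  1.98647392e-06]), 'tool_pos': array([0.26881186, 0.59111757, 0.23038383]), 'eef_rot': array([[-9.10273340e-01,  4.14007126e-01, -7.39416647e-04],
       [ 4.14007783e-01,  9.10271672e-01, -1.74339634e-03],
       [-4.87084809e-05, -1.89309146e-03, -9.99998207e-01]]), 'ft_force': array([0.21726047, 0.15378108, 0.45670971]), 'wrist_torque': array([-0.04776936,  0.01417467, -0.01092793]), 'width': 0.08521153050096618}
scene [[456.52647941   0.         325.23078144]
 [  0.         456.52647941 235.60827724]
 [  0.           0.           1.        ]] [ 1.11064502 -0.35919144  0.82768115] [[ 0.60767997  0.54148994 -0.58095929]
 [ 0.79394792 -0.43196621  0.42784563]
 [-0.01928068 -0.72124464 -0.69241203]]
top [[584.78717202   0.         311.59280831]
 [  0.         584.78717202 236.23124639]
 [  0.           0.           1.        ]] [0.36946797 0.05567601 1.41474827] [[-1.13473280e-04 -9.95236161e-01  9.74934435e-02]
 [-9.99999952e-01  8.48473585e-05 -2.97764794e-04]
 [ 2.88074229e-04 -9.74934727e-02 -9.95236123e-01]]
```

View pics/top0.png

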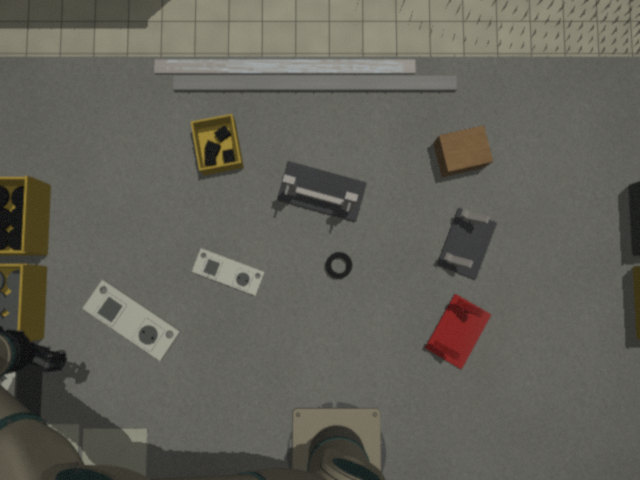

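View pics/scene0.png

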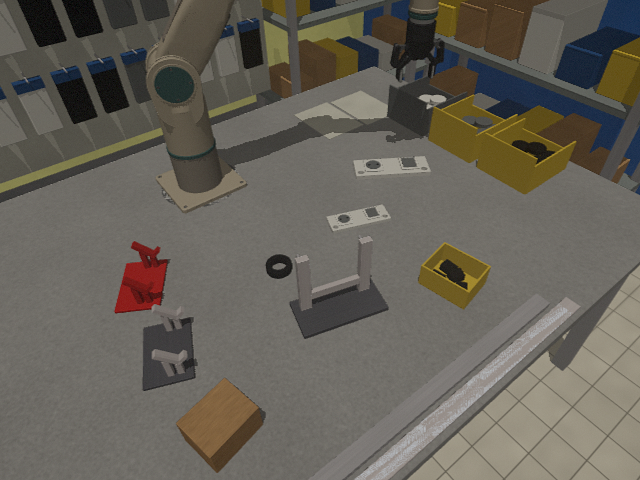

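Top view: the small white frame is at (228,272) and the larger look-alike at (131,320). The dark cradle is at (467,243) and the red look-alike at (457,331). The stand is at (320,190), the reel at (338,265), the bin at (217,145) and the carton at (465,150). I choose the small frame and the dark cradle, and check both in an enlarged crop.

```bash
python3 - <<'E'
import cv2,numpy as np
t=cv2.imread("pics/top0.png"); s=cv2.imread("pics/scene0.png")
def cr(im,u,v,w): 
    h=w*3//4; o=cv2.resize(im[v:v+h,u:u+w],(400,300),interpolation=cv2.INTER_CUBIC)
    for k in range(0,w,10):
        x=int(k*400/w); cv2.line(o,(x,0),(x,4 if k%50 else 10),(0,255,255),1); cv2.line(o,(0,x),(4,x),(0,255,255),1)
    cv2.putText(o,f"{u},{v} w{w}",(12,20),0,.45,(0,255,255),1); return o
m=np.vstack([np.hstack([cr(t,185,240,90),cr(t,270,155,100)]),np.hstack([cr(t,420,200,100),cr(s,130,295,80)])])
cv2.imwrite("pics/m1.png",m)
E
```

```text
(no output)
```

View pics/m1.png

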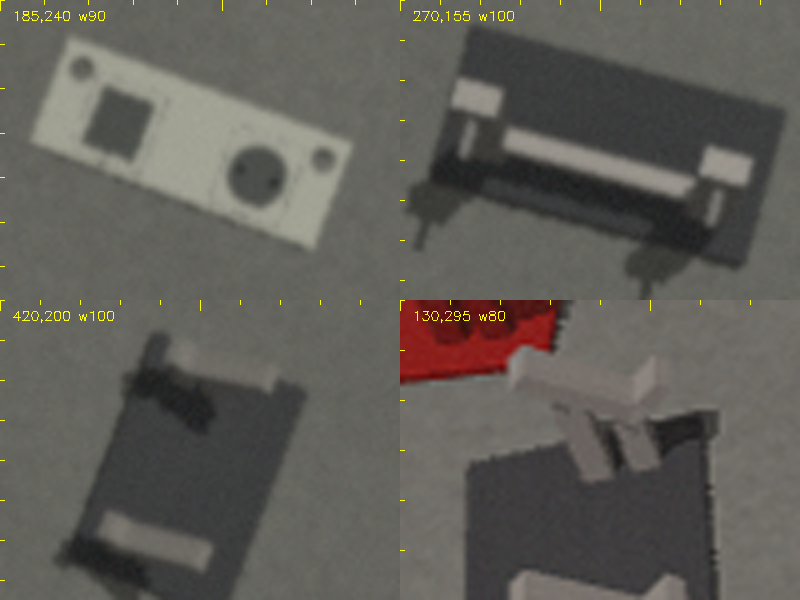

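```bash
cat > h.py <<'E'
import numpy as np, json
C={"top":(584.787,311.593,236.231,np.array([0.36946797,0.05567601,1.41474827]),np.array([[-1.13473280e-04,-9.95236161e-01,9.74934435e-02],[-9.99999952e-01,8.48473585e-05,-2.97764794e-04],[2.88074229e-04,-9.74934727e-02,-9.95236123e-01]])),
"scene":(456.526,325.231,235.608,np.array([1.11064502,-0.35919144,0.82768115]),np.array([[0.60767997,0.54148994,-0.58095929],[0.79394792,-0.43196621,0.42784563],[-0.01928068,-0.72124464,-0.69241203]]))}
def ray(n,p):
    f,cx,cy,e,R=C[n]; d=R@np.array([(p[0]-cx)/f,(p[1]-cy)/f,1]); return e,d/np.linalg.norm(d)
def atz(n,p,z):
    e,d=ray(n,p); return e+d*(z-e[2])/d[2]
def tri(pt,ps):
    e1,d1=ray("top",pt); e2,d2=ray("scene",ps)
    s=np.linalg.lstsq(np.c_[d1,-d2],e2-e1,rcond=None)[0]
    a,b=e1+s[0]*d1,e2+s[1]*d2; return (a+b)/2,np.linalg.norm(a-b)
def proj(n,P):
    f,cx,cy,e,R=C[n]; q=R.T@(np.asarray(P)-e); return np.array([f*q[0]/q[2]+cx,f*q[1]/q[2]+cy])
E
python3 - <<'E'
from h import *
np.set_printoptions(precision=4,suppress=True)
def c(u,v,w): 
    s=400/w; sv=300/(w*3//4); return lambda x,y,ox=0,oy=0:(u+(x-ox)/s-.0,v+(y-oy)/sv)
f=c(185,240,90)
P=[atz("top",f(*q),.01) for q in [(70,38),(352,143),(315,250),(30,142)]]
ctr=np.mean(P,0); y=(P[0]-P[1])+(P[3]-P[2]); x=(P[0]-P[3])+(P[1]-P[2])
print("frame",ctr,np.arctan2(x[1],x[0]),np.arctan2(-y[0],y[1]),[np.linalg.norm(v)/2 for v in(x,y)])
h=[atz("top",f(*q),.01) for q in [(82,68),(323,158)]]; print("holes",h, np.linalg.norm(h[0]-h[1]))
s=c(270,155,100)
A=[[(460,80),(503,90),(495,117),(453,107)],[(708,147),(754,157),(746,186),(700,175)]]
Q=[np.mean([atz("top",s(a,b,400),.167) for a,b in q],0) for q in A]
print("post tops",Q,np.linalg.norm(Q[0]-Q[1]))
B=[atz("top",s(a,b,400),.012) for a,b in [(470,27),(785,112),(742,267),(432,180)]]; print("stand base",np.mean(B,0),[np.linalg.norm(B[i]-B[i-1]) for i in range(4)],np.arctan2(-(B[0]-B[1])[0],(B[0]-B[1])[1]))
k=c(420,200,100)
print("rail lo",tri(k(105,525,0,300),(180,309)),tri(k(210,560,0,300),(154,309)))
K=[atz("top",k(a,b,0,300),.008) for a,b in [(152,330),(305,390),(78,530)]]
print("cradle base",K,[np.linalg.norm(K[0]-K[i]) for i in(1,2)])
E
```

```text
frame [0.421  0.2556 0.01  ] -0.34058274916481474 -0.3549354239712634 [np.float64(0.059897179520790704), np.float64(0.1640428438386202)]
holes [array([0.4613, 0.3154, 0.01  ]), array([0.413 , 0.1846, 0.01  ])] 0.13950743153632988
post tops [array([0.6148, 0.1032, 0.167 ]), array([ 0.5777, -0.0314,  0.167 ])] 0.13963478238269192
stand base [0.6159 0.0306 0.012 ] [np.float64(0.0970566753734424), np.float64(0.19880291325566452), np.float64(0.09864245858847058), np.float64(0.1949210652088216)] -0.26772980958511466
rail lo (array([ 0.4551, -0.2575,  0.0619]), np.float64(0.0015982789099310288)) (array([ 0.4357, -0.307 ,  0.0815]), np.float64(0.009476650636448213))
cradle base [array([ 0.5774, -0.3004,  0.008 ]), array([ 0.5407, -0.3922,  0.008 ]), array([ 0.4558, -0.2528,  0.008 ])] [np.float64(0.09884774833128472), np.float64(0.1305565134745934)]
```

Frame, stand and cradle measure consistently: the small plate comes out at 60×164 mm, and the cradle rises towards -y. I now write a small planner that prints rows to reach a target pose.

```bash
cat >> h.py <<'E'
np.set_printoptions(precision=4,suppress=True)
from scipy.spatial.transform import Rotation as Ro
def plan(p1,R1,grip,n=None,vmax=.05):
    from bench import sensors
    s=sensors.read_state(); p,R=np.array(s["tool_pos"]),np.array(s["eef_rot"])
    rv=Ro.from_matrix(R.T@R1).as_rotvec(); d=np.asarray(p1)-p
    m=max(int(np.ceil(np.linalg.norm(rv)/.185)),int(np.ceil(np.linalg.norm(d)/vmax)),1); n=n or m
    rows=[]
    for i in range(n):
        t=R.T@d/n; rows.append([round(float(v),3) for v in rv/n]+[round(float(v),4) for v in t]+[grip]); R=R@Ro.from_rotvec(rv/n).as_matrix()
    print("t",round(s["time_s"],2),"q",s["joint_positions"],"p",p,"rem",d,rv,"n",n)
    for i in range(0,n,5): print(json.dumps(rows[i:i+5]))
def cols(x,y,z): return np.array([x,y,z],float).T
# frame on the counter, stand, cradle (estimates)
a=-.348; FX=np.array([np.cos(a),np.sin(a),0]); FC=np.array([.4215,.2555,0])
b=-.268; SX=np.array([np.cos(b),np.sin(b),0]); SY=np.array([-SX[1],SX[0],0]); SO=np.array([.5886,.0380,0])
Z=np.array([0,0,1.])
R_PICK=cols(np.cross(FX,-Z),FX,-Z)
E
python3 - <<'E'
from h import *
plan([.4215,.2555,.10],R_PICK,0)
# seat from rail high ends (z .0891) and base corners
k=lambda x,y:(420+x/4,200+(y-300)/4)
cx=np.array([-.371,-.928,0]);
e=[atz("top",k(*q),.0891) for q in [(212,546),(206,572),(281,365),(274,391)]]
m1,m2=(e[0]+e[1])/2,(e[2]+e[3])/2; print("rail ends",m1,m2,np.linalg.norm(m1-m2)); 
y=(m2-m1)/np.linalg.norm(m2-m1); print("cy",y,"cyaw",np.arctan2(-y[0],y[1]), np.arctan2(-.9177,-.3674)); c=np.array([-y[1],y[0],0]); c=-c if c@cx<0 else c
print("cx",c,"seat",(m1+m2)/2-c*.01414)
E
```

```text
t 0.1 q [-1.2098  0.6292  0.0384  1.5183 -0.027   0.9963 -0.02  ] p [0.2688 0.5912 0.2305] rem [ 0.1527 -0.3357 -0.1305] [-0.0014  0.0013  1.4921] n 9
[[-0.0, 0.0, 0.166, -0.0309, -0.0269, 0.0145, 0], [-0.0, 0.0, 0.166, -0.0349, -0.0214, 0.0145, 0], [-0.0, 0.0, 0.166, -0.038, -0.0154, 0.0145, 0], [-0.0, 0.0, 0.166, -0.04, -0.0089, 0.0145, 0], [-0.0, 0.0, 0.166, -0.0409, -0.0022, 0.0145, 0]]
[[-0.0, 0.0, 0.166, -0.0407, 0.0046, 0.0145, 0], [-0.0, 0.0, 0.166, -0.0394, 0.0112, 0.0145, 0], [-0.0, 0.0, 0.166, -0.037, 0.0176, 0.0145, 0], [-0.0, 0.0, 0.166, -0.0336, 0.0235, 0.0145, 0]]
rail ends [ 0.4343 -0.3089  0.0891] [ 0.5377 -0.3508  0.0891] 0.1115342756348096
cy [ 0.9267 -0.3757  0.    ] cyaw -1.9559465926716084 -1.951603269336942
cx [-0.3757 -0.9267 -0.    ] seat [ 0.4913 -0.3168  0.0891]
```

Call:
arm_command --pt "0 0 0.166 -0.031 -0.027 0.0145 0" --pt "0 0 0.166 -0.035 -0.0214 0.0145 0" --pt "0 0 0.166 -0.038 -0.0154 0.0145 0" --pt "0 0 0.166 -0.04 -0.009 0.0145 0" --pt "0 0 0.166 -0.041 -0.002 0.0145 0"

```text
time_s: 0.72
tool_pos: [0.3545, 0.4037, 0.1582]
eef_rot: [[-0.304, 0.953, -0.0], [0.953, 0.304, -0.0], [-0.0, -0.0, -1.0]]
ft_force: [0.4, 0.6, -0.2]
width: 0.0855
```

Call:
arm_command --pt "0 0 0.166 -0.041 0.0046 0.0145 0" --pt "0 0 0.166 -0.0394 0.0112 0.0145 0" --pt "0 0 0.166 -0.037 0.0176 0.0145 0" --pt "0 0 0.166 -0.0336 0.0235 0.0145 0" --pt "0 0 0 0 0 0 0"

```text
time_s: 1.35
tool_pos: [0.4228, 0.2515, 0.0999]
eef_rot: [[0.349, 0.937, -0.001], [0.937, -0.349, -0.003], [-0.004, 0.0, -1.0]]
ft_force: [-0.7, 0.2, 1.2]
width: 0.0857
```

```bash
python3 - <<'E'
from h import *
from bench import read_camera
import cv2
c=read_camera("wrist"); cv2.imwrite("pics/w1.png",c["img"][...,::-1]); print(c["mtx"],c["eye"],c["orientation"])
plan([.4215,.2555,.004],R_PICK,0)
E
```

```text
[[371.6483   0.     326.3884]
 [  0.     371.6483 237.684 ]
 [  0.       0.       1.    ]] [0.4449 0.3117 0.2424] [[ 0.9368 -0.3377 -0.0917]
 [-0.3499 -0.9043 -0.2446]
 [-0.0003  0.2612 -0.9653]]
t 1.4 q [-0.8222  0.6423  0.3324  2.0725 -0.4244  0.493  -0.5258] p [0.4222 0.2539 0.1003] rem [-0.0007  0.0016 -0.0963] [-0.0005  0.0017 -0.0044] n 2
[[-0.0, 0.001, -0.002, 0.0007, -0.0006, 0.0481, 0], [-0.0, 0.001, -0.002, 0.0007, -0.0006, 0.0481, 0]]
```

View pics/w1.png

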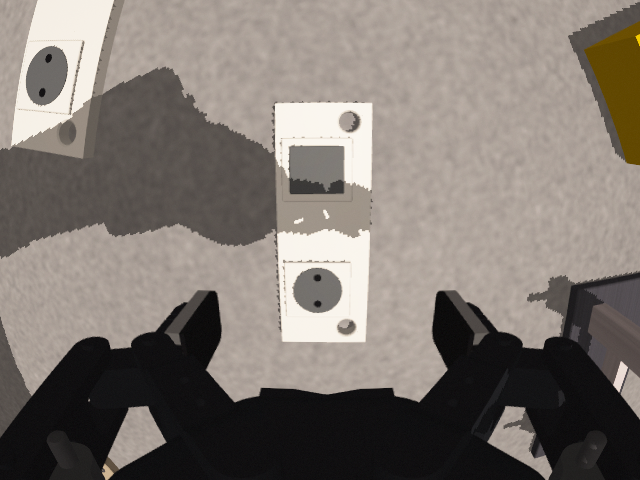

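Wrist view: the frame lies lengthwise between the open fingers with its hole edge to the right. The holes are at (349,121) and (346,326), and the pads at about (205,325) and (447,325). I check the pose from those hole pixels.

```bash
cat >> h.py <<'E'
import cv2
def wray(p,R,f=371.6483,cx=326.3884,cy=237.684):
    d=np.array([p[0]-cx,p[1]-cy]); r=np.hypot(*d); th=r/f
    return R@np.r_[d/r*np.sin(th),np.cos(th)]
def watz(p,e,R,z): d=wray(p,R); return e+d*(z-e[2])/d[2]
E
python3 - <<'E'
from h import *
e=np.array([.4449,.3117,.2424]);R=np.array([[.9368,-.3377,-.0917],[-.3499,-.9043,-.2446],[-.0003,.2612,-.9653]])
h=[watz(p,e,R,.01) for p in[(349,121),(346,326)]]; d=h[0]-h[1]; print(h,np.linalg.norm(d),np.arctan2(-d[0],d[1]))
for p in [(274,102),(372,102),(366,342),(282,342)]: print(watz(p,e,R,.01))
E
```

```text
[array([0.462 , 0.3178, 0.01  ]), array([0.4132, 0.1873, 0.01  ])] 0.1392460382763602 -0.3579943666528434
[0.4229 0.3456 0.01  ]
[0.4796 0.3243 0.01  ]
[0.4223 0.1694 0.01  ]
[0.3652 0.1906 0.01  ]
```

```bash
sed -i 's/^a=-.348/a=-.355/; s/FC=np.array(\[.4215,.2555,0\])/FC=np.array([.422,.2565,0])/' h.py; python3 - <<'E'
from h import *
plan(FC+[0,0,-.002],R_PICK,0,4)
E
```

```text
t 1.4 q [-0.8222  0.6423  0.3324  2.0725 -0.4244  0.493  -0.5258] p [0.4222 0.2539 0.1003] rem [-0.0002  0.0026 -0.1023] [-0.0005  0.0017  0.0026] n 4
[[-0.0, 0.0, 0.001, 0.0006, -0.0002, 0.0256, 0], [-0.0, 0.0, 0.001, 0.0006, -0.0002, 0.0256, 0], [-0.0, 0.0, 0.001, 0.0006, -0.0003, 0.0256, 0], [-0.0, 0.0, 0.001, 0.0006, -0.0003, 0.0256, 0]]
```

Call:
arm_command --pt "0 0 0.001 0.0006 0 0.034 0" --pt "0 0 0.001 0.0006 0 0.034 0" --pt "0 0 0.001 0.0006 0 0.02 0" --pt "0 0 0 0.0006 0 0.0143 0" --pt "0 0 0 0 0 0 0" --squeeze 40

```text
time_s: 2.02
tool_pos: [0.4222, 0.2584, -0.0021]
eef_rot: [[0.344, 0.939, -0.001], [0.939, -0.344, 0.0], [-0.0, -0.001, -1.0]]
ft_force: [0.3, -0.3, -0.2]
width: 0.0855
```

Call:
arm_command --pt "0 0 0 0 0 0 120" --pt "0 0 0 0 0 0 120" --pt "0 0 0 0 0 0 120" --pt "0 0 0 0 0 0 120" --pt "0 0 0 0 0 0 120"

```text
time_s: 2.65
tool_pos: [0.4232, 0.2582, -0.0004]
eef_rot: [[0.346, 0.938, 0.001], [0.938, -0.346, 0.001], [0.002, 0.001, -1.0]]
ft_force: [-0.5, 0.9, 6.5]
width: 0.0586
```

Grip holds at 58.6 mm. I lift and head to a pre-place pose, 70 mm off the slope along its normal.

```bash
cat >> h.py <<'E'
CX=np.array([-.3757,-.9267,0]); CX/=np.linalg.norm(CX); CY=np.cross(Z,CX); SEAT=np.array([.4913,-.3168,.075])
UP=(CX+Z)/2**.5; NO=(-CX+Z)/2**.5     # frame x and z axes in the cradle
R_PUT=cols(CY,UP,-NO)
E
python3 - <<'E'
from h import *
print(R_PUT)
plan(SEAT+NO*.12+UP*.02+Z*.05,R_PUT,120)
E
```

```text
[[ 0.9267 -0.2657 -0.2657]
 [-0.3757 -0.6553 -0.6553]
 [ 0.      0.7071 -0.7071]]
t 2.65 q [-0.7235  0.8229  0.1796  2.0985 -0.5328  0.2615 -0.436 ] p [ 0.4232  0.2582 -0.0004] rem [ 0.0946 -0.5095  0.2244] [-0.6072 -0.6281  1.5117] n 12
[[-0.051, -0.052, 0.126, -0.0371, 0.0221, -0.0187, 120], [-0.051, -0.052, 0.126, -0.0349, 0.0275, -0.0156, 120], [-0.051, -0.052, 0.126, -0.0318, 0.0324, -0.0123, 120], [-0.051, -0.052, 0.126, -0.028, 0.0367, -0.009, 120], [-0.051, -0.052, 0.126, -0.0235, 0.0404, -0.0057, 120]]
[[-0.051, -0.052, 0.126, -0.0185, 0.0432, -0.0025, 120], [-0.051, -0.052, 0.126, -0.0129, 0.0452, 0.0006, 120], [-0.051, -0.052, 0.126, -0.0071, 0.0464, 0.0034, 120], [-0.051, -0.052, 0.126, -0.0009, 0.0467, 0.006, 120], [-0.051, -0.052, 0.126, 0.0053, 0.046, 0.0082, 120]]
[[-0.051, -0.052, 0.126, 0.0115, 0.0445, 0.0101, 120], [-0.051, -0.052, 0.126, 0.0175, 0.0421, 0.0115, 120]]
```

Call:
arm_command --pt "0 0 0 0 0 -0.03 120" --pt "0 0 0 0 0 -0.055 120" --pt "0 0 0 0 0 -0.06 120" --pt "0 0 0 0 0 -0.06 120" --pt "0 0 0 0 0 -0.02 120"

```text
time_s: 3.28
tool_pos: [0.4242, 0.2584, 0.2275]
eef_rot: [[0.346, 0.938, 0.005], [0.938, -0.346, 0.004], [0.006, 0.003, -1.0]]
ft_force: [-0.1, 0.6, -2.3]
width: 0.0583
```

```bash
python3 - <<'E'
from h import *
plan(SEAT+NO*.12+UP*.02+Z*.05,R_PUT,120,14)
E
```

```text
t 3.27 q [-0.9645  0.4555  0.5164  1.9562 -0.3092  0.8003 -0.6285] p [0.4242 0.2584 0.2275] rem [ 0.0936 -0.5097 -0.0035] [-0.6084 -0.6333  1.5097] n 14
[[-0.043, -0.045, 0.108, -0.0319, 0.0189, 0.0001, 120], [-0.043, -0.045, 0.108, -0.0296, 0.0221, 0.0024, 120], [-0.043, -0.045, 0.108, -0.0269, 0.025, 0.0047, 120], [-0.043, -0.045, 0.108, -0.0238, 0.0275, 0.007, 120], [-0.043, -0.045, 0.108, -0.0203, 0.0295, 0.0092, 120]]
[[-0.043, -0.045, 0.108, -0.0166, 0.0311, 0.0114, 120], [-0.043, -0.045, 0.108, -0.0126, 0.0321, 0.0134, 120], [-0.043, -0.045, 0.108, -0.0085, 0.0326, 0.0153, 120], [-0.043, -0.045, 0.108, -0.0042, 0.0326, 0.017, 120], [-0.043, -0.045, 0.108, 0.0001, 0.032, 0.0185, 120]]
[[-0.043, -0.045, 0.108, 0.0043, 0.031, 0.0198, 120], [-0.043, -0.045, 0.108, 0.0085, 0.0294, 0.0208, 120], [-0.043, -0.045, 0.108, 0.0125, 0.0273, 0.0216, 120], [-0.043, -0.045, 0.108, 0.0164, 0.0248, 0.0221, 120]]
```

Call:
arm_command --pt "-0.043 -0.045 0.108 -0.032 0.019 -0.014 120" --pt "-0.043 -0.045 0.108 -0.03 0.022 -0.012 120" --pt "-0.043 -0.045 0.108 -0.027 0.025 -0.009 120" --pt "-0.043 -0.045 0.108 -0.024 0.0275 -0.006 120" --pt "-0.043 -0.045 0.108 -0.02 0.03 -0.003 120"

```text
time_s: 3.9
tool_pos: [0.4539, 0.0816, 0.2903]
eef_rot: [[0.787, 0.615, 0.041], [0.597, -0.744, -0.3], [-0.154, 0.261, -0.953]]
ft_force: [0.0, 0.6, -1.2]
width: 0.0585
```

Call:
arm_command --pt "-0.043 -0.045 0.108 -0.0166 0.031 0.0114 120" --pt "-0.043 -0.045 0.108 -0.0126 0.032 0.0134 120" --pt "-0.043 -0.045 0.108 -0.0085 0.0326 0.0153 120" --pt "-0.043 -0.045 0.108 -0.0042 0.0326 0.017 120" --pt "-0.043 -0.045 0.108 0 0.032 0.0185 120"

```text
time_s: 4.53
tool_pos: [0.4873, -0.0997, 0.2882]
eef_rot: [[0.989, 0.125, -0.083], [0.059, -0.832, -0.551], [-0.137, 0.54, -0.83]]
ft_force: [0.5, -0.6, -1.0]
width: 0.0582
```

Call:
arm_command --pt "-0.043 -0.045 0.108 0.0043 0.031 0.0198 120" --pt "-0.043 -0.045 0.108 0.0085 0.0294 0.021 120" --pt "-0.043 -0.045 0.108 0.0125 0.0273 0.0216 120" --pt "-0.043 -0.045 0.108 0.0164 0.0248 0.022 120" --pt "0 0 0 0 0 0 120"

```text
time_s: 5.15
tool_pos: [0.5134, -0.247, 0.2864]
eef_rot: [[0.925, -0.265, -0.273], [-0.38, -0.655, -0.653], [-0.005, 0.708, -0.706]]
ft_force: [-0.5, -0.1, -0.8]
width: 0.0582
```

```bash
python3 - <<'E'
from h import *
from bench import read_camera
c=read_camera("wrist"); cv2.imwrite("pics/w2.png",c["img"][...,::-1]); print(c["eye"],c["orientation"])
plan(SEAT+NO*.06+UP*.01,R_PUT,120)
E
```

```text
[ 0.6117 -0.1799  0.387 ] [[-0.2656 -0.8228 -0.5025]
 [-0.6547  0.5365 -0.5324]
 [ 0.7077  0.1876 -0.6812]]
t 5.2 q [-0.6277  0.9511  1.2073  1.7066 -0.0954  0.9968 -1.5308] p [ 0.5133 -0.2456  0.2863] rem [-0.0087 -0.0384 -0.1618] [-0.0006  0.0064  0.0018] n 4
[[-0.0, 0.002, 0.0, 0.0019, -0.0217, 0.0355, 120], [-0.0, 0.002, 0.0, 0.0018, -0.0217, 0.0355, 120], [-0.0, 0.002, 0.0, 0.0017, -0.0217, 0.0355, 120], [-0.0, 0.002, 0.0, 0.0017, -0.0217, 0.0355, 120]]
```

View pics/w2.png

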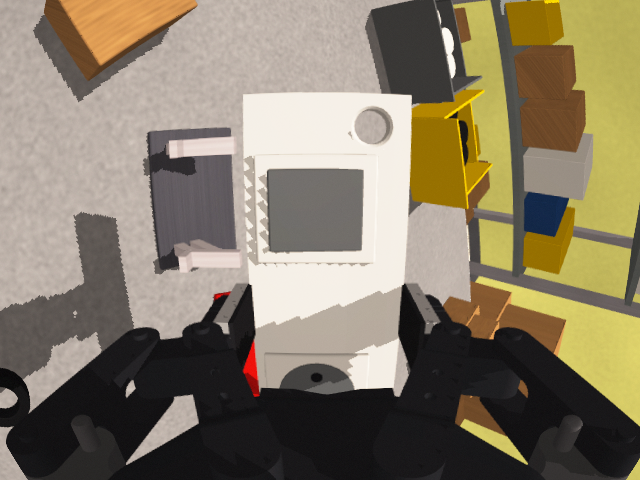

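Wrist view: the plate is held squarely in the jaws with its hole edge to the right. The dark cradle's rails are at (200,148) and (205,258), with their lug ends at left, so the assumed orientation is right. Joint 3 is near its limit, so I go down in steps.

Call:
arm_command --pt "0 0.002 0 0.002 -0.0217 0.0355 120" --pt "0 0.002 0 0.002 -0.0217 0.0355 120" --pt "0 0.002 0 0.002 -0.0217 0.0355 120" --pt "0 0 0 0.001 -0.0217 0.0355 120" --pt "0 0 0 0 0 0 120"

```text
time_s: 5.82
tool_pos: [0.5036, -0.2819, 0.1229]
eef_rot: [[0.928, -0.26, -0.268], [-0.373, -0.658, -0.654], [-0.006, 0.706, -0.708]]
ft_force: [1.6, 1.3, -0.2]
width: 0.0582
```

```bash
python3 - <<'E'
from h import *
from bench import read_camera
c=read_camera("scene"); im=c["img"][...,::-1]; t=read_camera("top")["img"][...,::-1]
cv2.imwrite("pics/s2.png",np.hstack([cv2.resize(im[255:405,80:280],(400,300),interpolation=2),cv2.resize(t[165:315,370:570],(400,300),interpolation=2)]))
plan(SEAT+NO*.004+UP*.006,R_PUT,120)
E
```

```text
t 5.92 q [-0.514   1.1421  1.0467  1.8185 -0.2165  0.6963 -1.5716] p [ 0.506  -0.283   0.1264] rem [-0.0152 -0.0351 -0.0443] [-0.0009 -0.0031  0.0027] n 2
[[-0.0, -0.002, 0.001, -0.0005, -0.0021, 0.0292, 120], [-0.0, -0.002, 0.001, -0.0005, -0.0021, 0.0292, 120]]
```

View pics/s2.png

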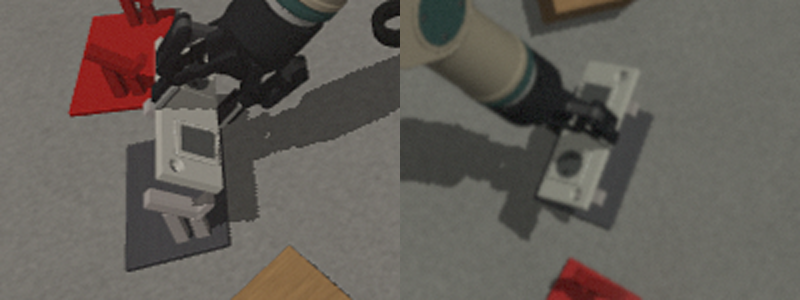

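Crop: the plate lies parallel to the cradle, centred over the two rails, whose upper ends show at (635,105) and (600,197) in the right half. The red look-alike is clear. I lower along the normal.

Call:
arm_command --pt "0 -0.002 0.001 -0.0005 -0.001 0.025 120" --pt "0 -0.002 0.001 -0.0005 -0.001 0.015 120" --pt "0 0 0 0 -0.001 0.01 120" --pt "0 0 0 0 0 0.004 120" --pt "0 0 0 0 0 0 120"

```text
time_s: 6.55
tool_pos: [0.491, -0.3167, 0.0849]
eef_rot: [[0.926, -0.266, -0.268], [-0.377, -0.656, -0.654], [-0.002, 0.707, -0.707]]
ft_force: [0.0, -0.2, -1.3]
width: 0.0586
```

```bash
python3 - <<'E'
from h import *
plan(SEAT,R_PUT,120)
from bench import sensors; s=sensors.read_state(); print(s["ft_force"], R_PUT.T@(s["tool_pos"]-SEAT))
E
```

```text
t 6.55 q [-0.4423  1.1921  0.9993  1.8474 -0.2413  0.5897 -1.5593] p [ 0.491  -0.3167  0.0849] rem [ 0.0003 -0.0001 -0.0099] [-0.0005  0.0022  0.0001] n 1
[[-0.001, 0.002, 0.0, 0.0003, -0.007, 0.007, 120]]
[ 0.0461 -0.2417 -1.3149] [-0.0003  0.007  -0.007 ]
```

Call:
arm_command --pt "0 0 0 0 -0.001 0.003 120" --pt "0 0 0 0 -0.002 0.003 120" --pt "0 0 0 0 -0.001 0.001 120" --pt "0 0 0 0 -0.001 0 120" --pt "0 0 0 0 0 0 120"

```text
time_s: 7.18
tool_pos: [0.4913, -0.3174, 0.0838]
eef_rot: [[0.926, -0.267, -0.267], [-0.378, -0.652, -0.657], [0.001, 0.709, -0.705]]
ft_force: [-1.5, 31.2, 44.9]
width: 0.0585
```

```bash
python3 - <<'E'
from h import *
from bench import sensors; s=sensors.read_state(); print(R_PUT.T@s["ft_force"], R_PUT.T@(s["tool_pos"]-SEAT))
from bench import read_camera
c=read_camera("scene"); im=c["img"][...,::-1]; w=read_camera("wrist"); w=w["img"][...,::-1]
cv2.imwrite("pics/s3.png",np.hstack([cv2.resize(im[285:396,90:238],(400,300),interpolation=2),cv2.resize(w,(400,300))]))
E
```

```text
[-13.0884  11.7151 -51.8327] [ 0.0002  0.0066 -0.0058]
```

View pics/s3.png

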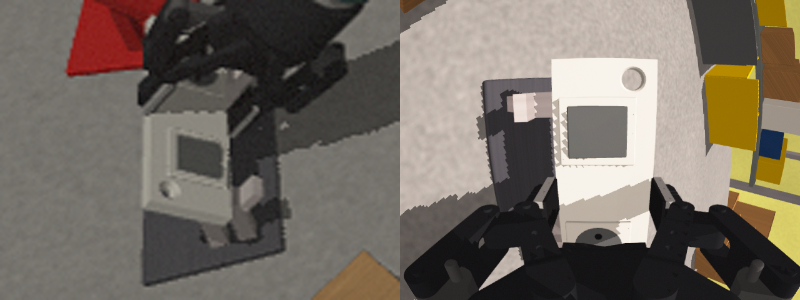

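The plate meets the rails (about 50 N), and the lug at (525,107) in the wrist view is still roughly 8 mm from its lower edge. I ease the pressure and slide down the slope.

Call:
arm_command --pt "0 0 0 0 0 -0.005 120" --pt "0 0 0 0 -0.002 0 120" --pt "0 0 0 0 -0.002 0 120" --pt "0 0 0 0 -0.002 0 120" --pt "0 0 0 0 0 0 120"

```text
time_s: 7.9
tool_pos: [0.4935, -0.313, 0.0793]
eef_rot: [[0.926, -0.265, -0.268], [-0.377, -0.652, -0.658], [-0.0, 0.71, -0.704]]
ft_force: [-0.1, 5.4, 19.1]
width: 0.0587
```

```bash
cat > st.py <<'E'
from h import *
from bench import sensors; s=sensors.read_state(); print(s["time_s"],R_PUT.T@s["ft_force"], R_PUT.T@(s["tool_pos"]-SEAT),s["width"],R_PUT.T@s["eef_rot"])
E
python3 st.py
```

```text
7.9 [ -2.0915  10.0306 -17.0245] [ 0.0006 -0.0001 -0.0061] 0.058713759657454186 [[ 1.     -0.0007 -0.0008]
 [ 0.0007  1.      0.0045]
 [ 0.0008 -0.0045  1.    ]]
```

Call:
arm_command --pt "0 0 0 0 0 -0.001 120" --pt "0 0 0 0 -0.0015 0 120" --pt "0 0 0 0 -0.0015 0 120" --pt "0 0 0 0 0 0 120"

```text
time_s: 8.4
tool_pos: [0.495, -0.3092, 0.0755]
eef_rot: [[0.927, -0.265, -0.267], [-0.376, -0.654, -0.656], [-0.001, 0.708, -0.706]]
ft_force: [0.8, 2.7, 9.5]
width: 0.0583
```

```bash
python3 st.py
```

```text
8.4 [-0.2727  4.6818 -8.7176] [ 0.0005 -0.0056 -0.0063] 0.05831955017654838 [[ 1.      0.0002 -0.0008]
 [-0.0001  1.      0.0017]
 [ 0.0008 -0.0017  1.    ]]
```

Call:
arm_command --pt "0 0 0 0 -0.0015 0 120" --pt "0 0 0 0 -0.0015 0 120" --pt "0 0 0 0 0 0 120"

```text
time_s: 8.78
tool_pos: [0.4953, -0.3085, 0.0747]
eef_rot: [[0.926, -0.265, -0.268], [-0.376, -0.653, -0.658], [-0.0, 0.71, -0.704]]
ft_force: [0.3, 0.8, 13.3]
width: 0.0586
```

```bash
python3 st.py; python3 - <<'E'
from h import *
from bench import read_camera
w=read_camera("wrist")["img"][...,::-1]; t=read_camera("top")["img"][...,::-1]
cv2.imwrite("pics/s4.png",np.hstack([w[60:360,100:500],cv2.resize(t[190:290,410:543],(400,300),interpolation=2)]))
E
```

```text
8.775 [-0.0068  8.8438 -9.9922] [ 0.0006 -0.0067 -0.0063] 0.05860457918232102 [[ 1.     -0.0002 -0.0009]
 [ 0.0002  1.      0.004 ]
 [ 0.0009 -0.004   1.    ]]
```

View pics/s4.png

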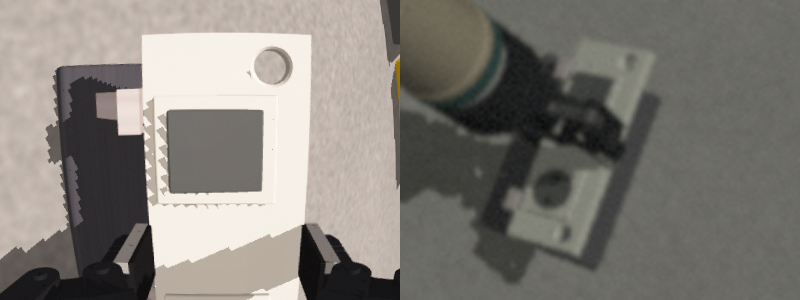

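The lower edge is against the lug, at (143,110) in the left half, and the slide has stalled. I let go.

Call:
arm_command --pt "0 0 0 0 0.001 -0.001 120" --pt "0 0 0 0 0 0 30" --pt "0 0 0 0 0 0 30" --pt "0 0 0 0 0 0 0" --pt "0 0 0 0 0 0 0"

```text
time_s: 9.5
tool_pos: [0.495, -0.3059, 0.0731]
eef_rot: [[0.926, -0.265, -0.268], [-0.377, -0.656, -0.654], [-0.002, 0.707, -0.708]]
ft_force: [0.8, -0.2, -0.5]
width: 0.0854
```

```bash
python3 st.py
```

```text
9.5 [ 0.7852 -0.4128  0.3065] [-0.0006 -0.0095 -0.0068] 0.08535275328816973 [[ 1.      0.0006 -0.0028]
 [-0.0006  1.     -0.0008]
 [ 0.0028  0.0008  1.    ]]
```

Call:
arm_command --pt "0 0 0 0 0 -0.015 0" --pt "0 0 0 0 0 -0.045 0" --pt "0 0 0 0 0 -0.05 0" --pt "0 0 0 0 0 -0.03 0" --pt "0 0 0 0 0 0 0"

```text
time_s: 10.12
tool_pos: [0.5351, -0.2127, 0.1739]
eef_rot: [[0.928, -0.265, -0.262], [-0.373, -0.657, -0.655], [0.001, 0.705, -0.709]]
ft_force: [0.4, 0.0, 0.0]
width: 0.0858
```

```bash
python3 st.py; python3 - <<'E'
from h import *
from bench import read_camera
c=read_camera("wrist");w=c["img"][...,::-1];print(c["eye"],c["orientation"]); cv2.imwrite("pics/w5.png",w)
t=read_camera("top")["img"][...,::-1]; s=read_camera("scene")["img"][...,::-1]
cv2.imwrite("pics/t5.png",t); cv2.imwrite("pics/s5.png",s)
cv2.imwrite("pics/m5.png",np.vstack([np.hstack([w[0:300,100:500],w[150:450,240:640]]),np.hstack([cv2.resize(t[190:265,420:520],(400,300),interpolation=2),cv2.resize(s[290:380,120:240],(400,300),interpolation=2)])]))
E
```

```text
10.125 [ 0.3962 -0.1135 -0.1614] [ 0.0015 -0.0099 -0.1498] 0.08575887214103194 [[ 1.      0.0011  0.0031]
 [-0.0011  1.     -0.0025]
 [-0.0031  0.0025  1.    ]]
[ 0.6321 -0.1449  0.2753] [[-0.2654 -0.8284 -0.4932]
 [-0.6575  0.5297 -0.5359]
 [ 0.7052  0.182  -0.6853]]
```

View pics/m5.png

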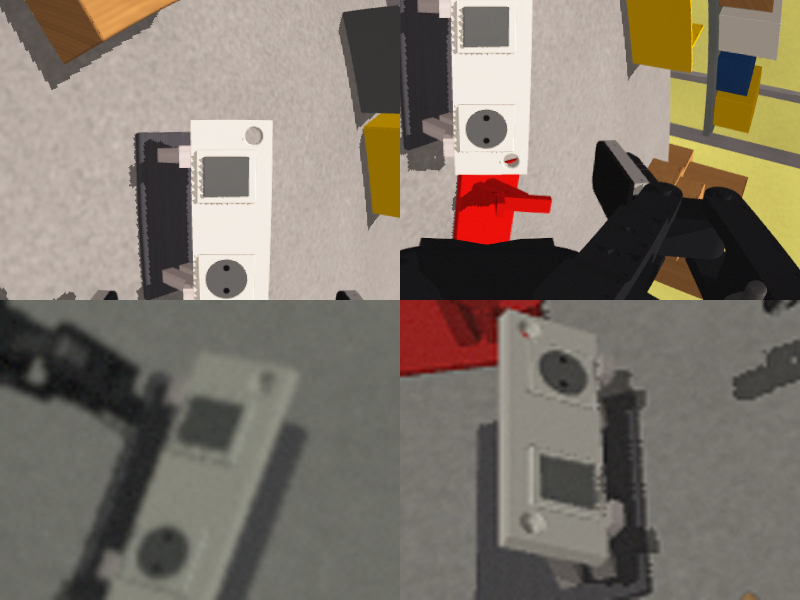

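The frame rests on both rails against the lugs, holes uppermost, let go. I fit its pose from the pixels of all three views.

```bash
cat > fit.py <<'E'
from h import *
from scipy.optimize import least_squares
e=np.array([.6321,-.1449,.2753]);R=np.array([[-.2654,-.8284,-.4932],[-.6575,.5297,-.5359],[.7052,.182,-.6853]])
pts={"hl":[.016,.07,.01],"hr":[.016,-.07,.01],"tl":[.03,.082,.01],"bl":[-.03,.082,.01],"br":[-.03,-.082,.01],"tr":[.03,-.082,.01]}
W={"hl":(354,135),"hr":(352,310),"bl":(290,121),"tl":(373,120),"br":(295,324),"tr":(368,324)}
T={"hl":(486.5,210.2),"tl":(495,207),"bl":(471.2,202.5)}; S={"hr":(158.4,298.4),"hl":(159.9,356.6)}
R0=cols(UP,CY,NO)
def wproj(P):
    q=R.T@(P-e); r=np.hypot(q[0],q[1]); th=np.arctan2(r,q[2]); return np.array([326.39,237.68])+371.65*th*q[:2]/r
def res(v):
    Rf=R0@Ro.from_rotvec(v[3:]).as_matrix(); P=lambda k:SEAT+v[:3]+Rf@np.array(pts[k])
    return np.concatenate([(wproj(P(k))-W[k]) for k in W]+[(proj("top",P(k))-T[k])*1.5 for k in T]+[(proj("scene",P(k))-S[k])*1.5 for k in S]+[v[3:]*100])
o=least_squares(res,np.zeros(6)); v=o.x
print("offset in frame axes (UP,Y,NO):",R0.T@v[:3],"rot",v[3:],"origin",SEAT+v[:3]); print(np.round(o.fun,1))
E
python3 fit.py
```

```text
offset in frame axes (UP,Y,NO): [-0.0048  0.0006  0.0055] rot [-0.0095 -0.      0.0019] origin [ 0.4946 -0.3103  0.0755]
[-0.1  0.3 -0.8  1.   1.4 -1.6 -0.2 -0.4  0.7 -0.2 -0.5 -0.3 -1.8  0.4
 -3.6 -0.5 -1.9  0.2 -1.5 -0.1 -3.2  0.4 -0.9 -0.   0.2]
```

```bash
cat >> h.py <<'E'
FO=np.array([.4946,-.3103,.0755])
R_TAKE=cols(CY,-NO,-UP); R_MID=cols(CY,CX,-Z)
R_HANG=cols(SY,SX,-Z)
E
python3 - <<'E'
from h import *
plan([.49,-.33,.29],R_MID,0,5)
E
```

```text
t 10.28 q [-0.6246  1.1053  1.0977  1.7308 -0.1973  0.894  -1.6216] p [ 0.5314 -0.2149  0.1719] rem [-0.0414 -0.1151  0.1181] [ 0.7852  0.0043 -0.0016] n 5
[[0.157, 0.001, -0.0, 0.001, 0.034, 0.0006, 0], [0.157, 0.001, -0.0, 0.001, 0.0337, -0.0048, 0], [0.157, 0.001, -0.0, 0.001, 0.0325, -0.01, 0], [0.157, 0.001, -0.0, 0.001, 0.0305, -0.0149, 0], [0.157, 0.001, -0.0, 0.001, 0.0278, -0.0195, 0]]
```

Call:
arm_command --pt "0.157 0.001 0 0.001 0.034 -0.005 0" --pt "0.157 0.001 0 0.001 0.034 -0.008 0" --pt "0.157 0.001 0 0.001 0.0325 -0.01 0" --pt "0.157 0.001 0 0.001 0.0305 -0.015 0" --pt "0.157 0.001 0 0.001 0.028 -0.0195 0"

```text
time_s: 10.9
tool_pos: [0.4918, -0.3257, 0.2982]
eef_rot: [[0.926, -0.377, 0.005], [-0.377, -0.926, 0.004], [0.003, -0.005, -1.0]]
ft_force: [0.7, -0.2, -1.1]
width: 0.0854
```

```bash
python3 - <<'E'
from h import *
plan(FO+UP*.13+NO*.005+Z*.02,R_TAKE,0,6)
E
```

```text
t 10.9 q [ 0.0763  0.5726  0.769   1.6193 -0.4373  1.1271 -1.0003] p [ 0.4918 -0.3257  0.2982] rem [-0.0305 -0.0665 -0.1072] [ 0.7799 -0.0033  0.    ] n 6
[[0.13, -0.001, 0.0, -0.0006, 0.0123, 0.0178, 0], [0.13, -0.001, 0.0, -0.0006, 0.0145, 0.0161, 0], [0.13, -0.001, 0.0, -0.0006, 0.0164, 0.014, 0], [0.13, -0.001, 0.0, -0.0006, 0.0181, 0.0118, 0], [0.13, -0.001, 0.0, -0.0005, 0.0195, 0.0093, 0]]
[[0.13, -0.001, 0.0, -0.0005, 0.0205, 0.0067, 0]]
```

Call:
arm_command --pt "0.13 -0.001 0 -0.0006 0.0123 0.01 0" --pt "0.13 -0.001 0 -0.0006 0.0145 0.01 0" --pt "0.13 -0.001 0 -0.0006 0.0164 0.01 0" --pt "0.13 -0.001 0 -0.0006 0.018 0.01 0" --pt "0.13 -0.001 0 -0.0005 0.0195 0.0093 0"

```text
time_s: 11.52
tool_pos: [0.4651, -0.384, 0.2267]
eef_rot: [[0.926, -0.301, 0.227], [-0.377, -0.734, 0.565], [-0.003, -0.609, -0.793]]
ft_force: [0.9, -0.2, -1.5]
width: 0.0856
```

Call:
arm_command --pt "0.13 -0.001 0 -0.0005 0.0205 0.0067 0" --pt "0 0 0 0 0 0 0"

```text
time_s: 11.78
tool_pos: [0.4566, -0.3963, 0.2044]
eef_rot: [[0.924, -0.279, 0.26], [-0.381, -0.652, 0.655], [-0.013, -0.705, -0.709]]
ft_force: [-0.1, -0.4, 0.2]
width: 0.0855
```

```bash
python3 - <<'E'
from h import *
plan(FO+UP*.10+NO*.005,R_TAKE,0)
from bench import read_camera
c=read_camera("wrist");w=c["img"][...,::-1];print(c["eye"],c["orientation"]); cv2.imwrite("pics/w6.png",w)
E
```

```text
t 11.78 q [ 0.7921  0.9133  0.4182  1.3921 -0.8447  1.597  -0.5094] p [ 0.4566 -0.3963  0.2044] rem [ 0.0127  0.0238 -0.0546] [ 0.0028  0.005  -0.0136] n 2
[[0.001, 0.002, -0.007, 0.0017, 0.0097, 0.0288, 0], [0.001, 0.002, -0.007, 0.0016, 0.0098, 0.0288, 0]]
[ 0.4789 -0.5159  0.3048] [[-0.2795 -0.96    0.0132]
 [-0.6515  0.1998  0.7319]
 [-0.7053  0.196  -0.6813]]
```

View pics/w6.png

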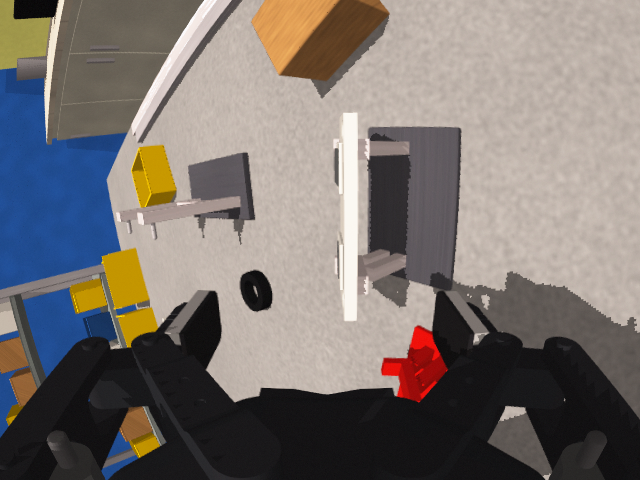

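Wrist view: the plate stands edge-on at columns 343–357, rows 112–320, between the open fingers, hole edge towards the camera. It sits about 15 mm off the jaw centre in tool y, which the planned rows correct.

Call:
arm_command --pt "0.001 0.002 -0.007 0.0017 0.0098 0.0288 0" --pt "0.001 0.002 -0.007 0.0017 0.0098 0.0288 0" --pt "0 0 0 0 0 0.02 0" --pt "0 0 0 0 0 0.01 0" --pt "0 0 0 0 0 0 0"

```text
time_s: 12.45
tool_pos: [0.4832, -0.3502, 0.1348]
eef_rot: [[0.931, -0.253, 0.265], [-0.366, -0.663, 0.653], [0.01, -0.705, -0.709]]
ft_force: [-0.0, -0.3, 0.3]
width: 0.0856
```

```bash
python3 - <<'E'
from h import *
plan(FO+UP*.004+NO*.005,R_TAKE,0,5)
E
```

```text
t 12.45 q [ 0.7331  0.964   0.3812  1.5067 -0.9062  1.4422 -0.4218] p [ 0.4832 -0.3502  0.1348] rem [ 0.0116  0.0405 -0.053 ] [0.0033 0.0002 0.0149] n 5
[[0.001, 0.0, 0.003, -0.0009, 0.0015, 0.0134, 0], [0.001, 0.0, 0.003, -0.0009, 0.0015, 0.0134, 0], [0.001, 0.0, 0.003, -0.0009, 0.0015, 0.0134, 0], [0.001, 0.0, 0.003, -0.0009, 0.0015, 0.0134, 0], [0.001, 0.0, 0.003, -0.0009, 0.0015, 0.0134, 0]]
```

Call:
arm_command --pt "0.001 0 0.003 -0.0009 0.0015 0.0134 0" --pt "0.001 0 0.003 -0.0009 0.0015 0.0134 0" --pt "0.001 0 0.003 -0.0009 0.0015 0.0134 0" --pt "0 0 0.003 -0.0009 0.0015 0.0134 0" --pt "0 0 0.003 -0.0009 0.0015 0.0134 0"

```text
time_s: 13.08
tool_pos: [0.4944, -0.3096, 0.0805]
eef_rot: [[0.926, -0.267, 0.266], [-0.377, -0.655, 0.655], [-0.001, -0.707, -0.707]]
ft_force: [0.5, -0.0, 0.1]
width: 0.0854
```

Call:
arm_command --pt "0 0 0 0 0 0 100" --pt "0 0 0 0 0 0 180" --pt "0 0 0 0 0 0 240" --pt "0 0 0 0 0 0 255" --pt "0 0 0 0 0 0 255" --squeeze 60

```text
time_s: 13.7
tool_pos: [0.495, -0.3094, 0.0835]
eef_rot: [[0.927, -0.264, 0.267], [-0.376, -0.653, 0.657], [0.001, -0.71, -0.705]]
ft_force: [-1.0, 1.9, 7.5]
width: 0.0091
```

```bash
python3 - <<'E'
from h import *
plan(FO+UP*.004+NO*.005,R_TAKE,0,5)
from bench import read_camera
c=read_camera("wrist");w=c["img"][...,::-1];print(c["eye"],c["orientation"]); cv2.imwrite("pics/w7.png",w)
E
```

```text
t 13.7 q [ 0.6935  1.0096  0.3508  1.5937 -0.9676  1.3356 -0.3714] p [ 0.495  -0.3094  0.0835] rem [-0.0002 -0.0002 -0.0016] [-0.0036 -0.0006  0.0004] n 5
[[-0.001, -0.0, 0.0, -0.0, 0.0003, 0.0002, 0], [-0.001, -0.0, 0.0, -0.0, 0.0003, 0.0002, 0], [-0.001, -0.0, 0.0, -0.0, 0.0003, 0.0002, 0], [-0.001, -0.0, 0.0, -0.0, 0.0003, 0.0002, 0], [-0.001, -0.0, 0.0, -0.0, 0.0003, 0.0002, 0]]
[ 0.5165 -0.4289  0.1841] [[-0.265  -0.9641  0.0192]
 [-0.6526  0.194   0.7325]
 [-0.7099  0.1816 -0.6805]]
```

View pics/w7.png

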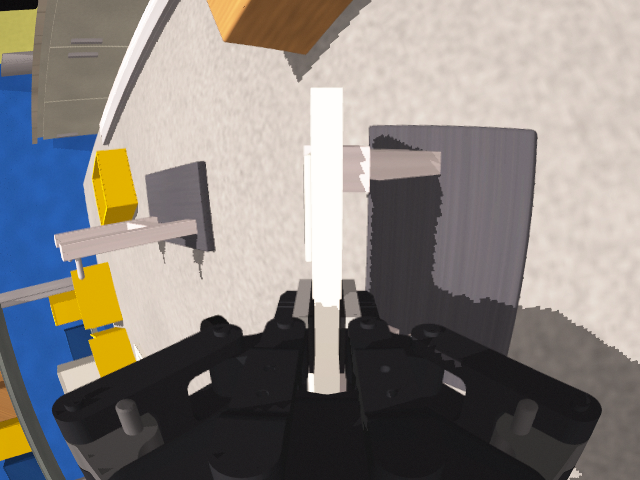

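The grip is centred and holds at 9.1 mm. I lift along the slope and then plan to a pre-hang pose in front of the stand.

Call:
arm_command --pt "0 0 0 0 -0.002 -0.01 255" --pt "0 0 0 0 -0.002 -0.03 255" --pt "0 0 0 0 0 -0.045 255" --pt "0 0 0 0 0 -0.045 255" --pt "0 0 0 0 0 -0.02 255"

```text
time_s: 14.38
tool_pos: [0.4541, -0.4092, 0.1917]
eef_rot: [[0.925, -0.269, 0.267], [-0.379, -0.658, 0.651], [0.001, -0.704, -0.71]]
ft_force: [0.5, -0.5, -2.3]
width: 0.0087
```

```bash
python3 - <<'E'
from h import *
# check plate-in-tool from w7
e=np.array([.5165,-.4289,.1841]);R=np.array([[-.265,-.9641,.0192],[-.6526,.194,.7325],[-.7099,.1816,-.6805]])
p=np.array([.495,-.3094,.0835]);Rt=np.array([[.927,-.264,.267],[-.376,-.653,.657],[.001,-.71,-.705]])
for y in(-.005,.005):
    P=p+Rt@np.array([.082,y,-.025]); q=R.T@(P-e); r=np.hypot(q[0],q[1]); print(np.array([326.39,237.68])+371.65*np.arctan2(r,q[2])*q[:2]/r)
plan(SO-SX*.085+Z*.28,R_HANG,255,14)
E
```

```text
[307.363   87.5971]
[339.2012  87.4936]
t 14.38 q [ 0.8112  0.9373  0.4137  1.373  -0.8478  1.5911 -0.4863] p [ 0.4541 -0.4092  0.1917] rem [0.0525 0.4697 0.0883] [-0.5811 -0.6573 -1.5959] n 14
[[-0.042, -0.047, -0.114, -0.0092, -0.0275, 0.0184, 255], [-0.042, -0.047, -0.114, -0.0052, -0.0291, 0.0175, 255], [-0.042, -0.047, -0.114, -0.001, -0.0301, 0.0164, 255], [-0.042, -0.047, -0.114, 0.0032, -0.0307, 0.0151, 255], [-0.042, -0.047, -0.114, 0.0074, -0.0307, 0.0136, 255]]
[[-0.042, -0.047, -0.114, 0.0115, -0.0301, 0.0119, 255], [-0.042, -0.047, -0.114, 0.0154, -0.029, 0.01, 255], [-0.042, -0.047, -0.114, 0.019, -0.0275, 0.0081, 255], [-0.042, -0.047, -0.114, 0.0223, -0.0254, 0.006, 255], [-0.042, -0.047, -0.114, 0.0253, -0.0229, 0.0039, 255]]
[[-0.042, -0.047, -0.114, 0.0279, -0.0199, 0.0017, 255], [-0.042, -0.047, -0.114, 0.03, -0.0167, -0.0004, 255], [-0.042, -0.047, -0.114, 0.0317, -0.0131, -0.0025, 255], [-0.042, -0.047, -0.114, 0.0328, -0.0093, -0.0045, 255]]
```

Call:
arm_command --pt "-0.042 -0.047 -0.114 -0.009 -0.0275 0.016 255" --pt "-0.042 -0.047 -0.114 -0.005 -0.029 0.0155 255" --pt "-0.042 -0.047 -0.114 -0.001 -0.03 0.0154 255" --pt "-0.042 -0.047 -0.114 0.0032 -0.0307 0.015 255" --pt "-0.042 -0.047 -0.114 0.0074 -0.0307 0.0136 255"

```text
time_s: 15.0
tool_pos: [0.473, -0.2403, 0.2261]
eef_rot: [[0.964, 0.263, 0.032], [0.21, -0.832, 0.513], [0.162, -0.488, -0.858]]
ft_force: [1.1, -0.0, -1.3]
width: 0.0086
```

Call:
arm_command --pt "-0.042 -0.047 -0.114 0.0115 -0.03 0.012 255" --pt "-0.042 -0.047 -0.114 0.0154 -0.029 0.01 255" --pt "-0.042 -0.047 -0.114 0.019 -0.0275 0.008 255" --pt "-0.042 -0.047 -0.114 0.0223 -0.0254 0.006 255" --pt "-0.042 -0.047 -0.114 0.0253 -0.0229 0.004 255"

```text
time_s: 15.62
tool_pos: [0.4909, -0.0724, 0.2578]
eef_rot: [[0.663, 0.747, -0.056], [0.735, -0.635, 0.238], [0.142, -0.199, -0.97]]
ft_force: [0.3, 0.7, -1.5]
width: 0.0092
```

Call:
arm_command --pt "-0.042 -0.047 -0.114 0.028 -0.02 0.002 255" --pt "-0.042 -0.047 -0.114 0.03 -0.0167 0 255" --pt "-0.042 -0.047 -0.114 0.0317 -0.013 -0.0025 255" --pt "-0.042 -0.047 -0.114 0.0328 -0.0093 -0.0045 255" --pt "0 0 0 0 0 0 255"

```text
time_s: 16.25
tool_pos: [0.5049, 0.066, 0.2824]
eef_rot: [[0.253, 0.968, 0.001], [0.968, -0.253, 0.002], [0.002, 0.001, -1.0]]
ft_force: [0.3, -0.6, -2.4]
width: 0.0086
```

```bash
python3 - <<'E'
from h import *
plan(SO-SX*.055+Z*.139,R_HANG,255,6)
E
```

```text
t 16.25 q [-0.3559  0.3727  0.2381  1.8432 -0.1084  0.9365 -0.3249] p [0.5049 0.066  0.2824] rem [ 0.0307 -0.0134 -0.1434] [ 0.001  -0.0018  0.0124] n 6
[[0.0, -0.0, 0.002, -0.0009, 0.0055, 0.0239, 255], [0.0, -0.0, 0.002, -0.0009, 0.0055, 0.0239, 255], [0.0, -0.0, 0.002, -0.0009, 0.0055, 0.0239, 255], [0.0, -0.0, 0.002, -0.0009, 0.0055, 0.0239, 255], [0.0, -0.0, 0.002, -0.0008, 0.0055, 0.0239, 255]]
[[0.0, -0.0, 0.002, -0.0008, 0.0055, 0.0239, 255]]
```

Call:
arm_command --pt "0 0 0.002 -0.001 0.0055 0.03 255" --pt "0 0 0.002 -0.001 0.0055 0.035 255" --pt "0 0 0.002 -0.001 0.0055 0.035 255" --pt "0 0 0.002 -0.001 0.0055 0.03 255" --pt "0 0 0.002 -0.001 0.011 0.0134 255"

```text
time_s: 16.88
tool_pos: [0.5351, 0.0455, 0.1374]
eef_rot: [[0.274, 0.962, -0.002], [0.962, -0.274, -0.002], [-0.002, -0.002, -1.0]]
ft_force: [0.1, -0.1, -1.4]
width: 0.009
```

Call:
arm_command --pt "0 0 0 0 0 0 255"

```text
time_s: 17.0
tool_pos: [0.5372, 0.0453, 0.1388]
eef_rot: [[0.274, 0.962, 0.002], [0.962, -0.274, -0.002], [-0.001, 0.002, -1.0]]
ft_force: [0.0, 0.1, -1.0]
width: 0.0087
```

```bash
python3 - <<'E'
from h import *
from bench import read_camera
c=read_camera("wrist");w=c["img"][...,::-1];print(c["eye"],c["orientation"]); cv2.imwrite("pics/w8.png",w)
t=read_camera("top")["img"][...,::-1]; cv2.imwrite("pics/t8.png",t)
s=read_camera("scene")["img"][...,::-1]; cv2.imwrite("pics/s8.png",s)
cv2.imwrite("pics/m8.png",np.vstack([np.hstack([cv2.resize(w[30:270,180:500],(400,300),interpolation=2),cv2.resize(s[210:315,270:410],(400,300),interpolation=2)]),cv2.resize(t[150:240,260:380],(800,600),interpolation=2)[100:400]]))
plan(SO-SX*.055+Z*.139,R_HANG,255,1)
E
```

```text
[0.554  0.1069 0.2814] [[ 0.9616 -0.2655 -0.0697]
 [-0.2745 -0.9287 -0.2493]
 [ 0.0015  0.2589 -0.9659]]
t 17.15 q [-0.2651  0.6024  0.19    1.9241 -0.1813  0.6278 -0.2371] p [0.5372 0.0464 0.1403] rem [-0.0016  0.0062 -0.0013] [ 0.0038 -0.0003 -0.008 ] n 1
[[0.004, -0.0, -0.008, 0.0055, -0.0032, 0.0013, 255]]
```

View pics/m8.png

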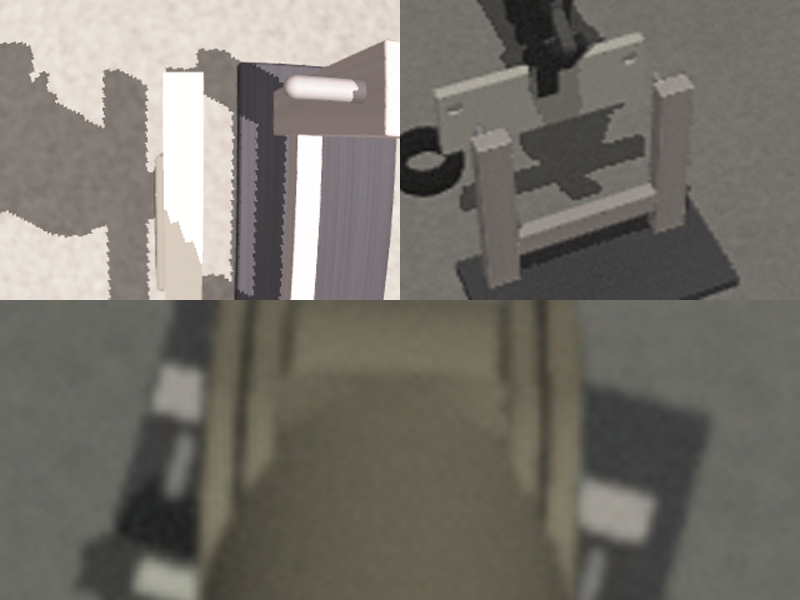

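Wrist crop (top left): the left pin runs from its tip at about (285,87) to its root at (362,92) in crop pixels. The plate's end edge is at (163–203,72). I convert this to the pin's position.

```bash
python3 - <<'E'
from h import *
from bench import sensors
e=np.array([.554,.1069,.2814]);R=np.array([[.9616,-.2655,-.0697],[-.2745,-.9287,-.2493],[.0015,.2589,-.9659]])
tip=watz((180+285/1.25,30+87/1.25),e,R,.15); root=watz((180+362/1.25,30+92/1.25),e,R,.15)
print("tip",tip,"root",root,np.linalg.norm(tip-root),"pred root",SO+SY*.07+Z*.15,"pred tip",SO+SY*.07-SX*.024)
d=root-tip; print("yaw",np.arctan2(d[1],d[0]))
print("plate end top edge",[watz((x,87.6),e,R,.164) for x in(310.4,342.4)])
s=sensors.read_state(); Rt=s["eef_rot"]; p=s["tool_pos"]
print("pred plate corners",[p+Rt@np.array([.082,y,-.0251]) for y in(-.005,.005)])
print("pred hole L back",p+Rt@np.array([.07,.005,-.0111]),"hole R",p+Rt@np.array([-.07,.005,-.0111]))
# post top corners from w8: right-top
E
```

```text
tip [0.5861 0.1136 0.15  ] root [0.6088 0.1074 0.15  ] 0.023522358614771754 pred root [0.6071 0.1055 0.15  ] pred tip [0.584  0.1119 0.    ]
yaw -0.2679579231997519
plate end top edge [array([0.554 , 0.1244, 0.164 ]), array([0.5636, 0.1217, 0.164 ])]
pred plate corners [array([0.5546, 0.1267, 0.1654]), array([0.5642, 0.1239, 0.1655])]
pred hole L back [0.561  0.1124 0.1514] hole R [ 0.5229 -0.0223  0.1514]
```

```bash
python3 - <<'E'
from h import *
f=lambda x,y:(270+(x-400)/2.857,210+y/2.857)
for n,p,z in[("postL",(673,85),.167),("postR",(492,137),.167),("holeL",(630,58),.151),("holeR",(456,112),.151)]:
    P=atz("scene",f(*p),z); print(n,P,"lat",P@SY,"dep",P@SX)
# tool-relative wrist camera in w6, w7, w8
for e,p,Rt in[((.4789,-.5159,.3048),(.4566,-.3963,.2044),[[.924,-.279,.26],[-.381,-.652,.655],[-.013,-.705,-.709]]),((.5165,-.4289,.1841),(.495,-.3094,.0835),[[.927,-.264,.267],[-.376,-.653,.657],[.001,-.71,-.705]]),((.554,.1069,.2814),(.5372,.0453,.1388),[[.274,.962,.002],[.962,-.274,-.002],[-.001,.002,-1.]])]:
    print(np.array(Rt).T@(np.array(e)-p))
from bench import read_camera,sensors
c=read_camera("wrist"); s=sensors.read_state(); print(c["eye"],s["tool_pos"],np.array(s["eef_rot"]).T@(c["eye"]-s["tool_pos"]))
print("SO lat",SO@SY, "tool lat",s["tool_pos"]@SY)
w=c["img"][...,::-1]; cv2.imwrite("pics/w9.png",cv2.resize(w[60:180,290:490],(800,480),interpolation=2))
E
```

```text
postL [0.6181 0.1067 0.167 ] lat 0.2665324552972007 dep 0.5677711717177357
postR [ 0.5787 -0.0259  0.167 ] lat 0.12830359105896497 dep 0.564910342976497
holeL [0.5638 0.1118 0.151 ] lat 0.2570865092850456 dep 0.5141060417296924
holeR [ 0.5291 -0.0239  0.151 ] lat 0.11708562159252173 dep 0.5165006178566384
[ 0.0649  0.001  -0.1437]
[ 0.065   0.0009 -0.1437]
[ 0.0637 -0.0004 -0.1427]
[0.5536 0.1079 0.2831] [0.5372 0.0465 0.1404] [ 0.0636 -0.0003 -0.1427]
SO lat 0.1925067516870828 tool lat 0.18712860814172294
```

The picture budget is used up, so from here I measure with numeric profiles. The pin and plate edges in the saved wrist crop come first.

```bash
python3 - <<'E'
from h import *
g=cv2.imread("pics/w8.png").astype(int).mean(2).astype(int)
for c in(316,325,336): print("plate col",c,"rows82-94",g[82:95,c])
for c in(412,425,440,455,465): print("pin col",c,"rows86-116",g[86:117,c])
print("pin row 100 cols 395-490",g[100,395:490])
print("plate row 110 cols 300-352",g[110,300:352])
E
```

```text
plate col 316 rows82-94 [220 173 122 122 121 173 254 254 254 254 254 254 254]
plate col 325 rows82-94 [223 221 164 119 118 176 254 254 254 254 254 254 254]
plate col 336 rows82-94 [205 173 121 122 120 174 254 254 254 254 254 254 254]
pin col 412 rows86-116 [128 129 129 127 121 140 163 181 191 198 206 209 212 215 213 208 203 194
 183 168 149 127 113 116 114 114 114 112 110 112 112]
pin col 425 rows86-116 [127 126 125 125 141 179 200 217 228 233 237 241 244 246 248 245 240 235
 230 222 209 194 172 137 113 113 113 113 113 114 114]
pin col 440 rows86-116 [116 117 116 117 116 127 176 201 217 228 232 236 240 244 246 248 244 240
 235 230 221 208 193 168 131 114 115 112 114 115 116]
pin col 455 rows86-116 [115 115 116 118 117 117 115 169 195 214 226 232 236 240 243 245 247 245
 240 235 231 221 210 195 173 128 114 112 115 113 114]
pin col 465 rows86-116 [118 116 115 115 116 114 114 113 127 130 137 151 191 224 240 237 192 144
 141 138 133 128 122 114 111 104 105 113 115 114 114]
pin row 100 cols 395-490 [ 67  65  67  68  66  65  64  69  74  85 106 111 110 137 165 184 200 213
 222 230 233 239 243 246 247 247 248 248 248 248 248 248 248 248 247 248
 247 247 247 247 247 246 246 246 246 246 246 246 246 245 245 245 244 245
 244 244 244 243 243 243 243 243 242 242 242 241 240 241 240 240 240 214
 145 146 146 146 145 145 120 113 114 112 113 113 111 113 112 112 112 112
 113 112 123 182 221]
plate row 110 cols 300-352 [223 224 224 227 227 226 225 222 219 219 245 254 254 254 254 254 254 254
 254 254 254 254 254 254 254 254 254 254 254 254 254 254 254 254 254 254
 254 254 254 254 254 254 246 228 221 223 224 225 226 225 226 217]
```

```bash
python3 - <<'E'
from h import *
e=np.array([.554,.1069,.2814]);R=np.array([[.9616,-.2655,-.0697],[-.2745,-.9287,-.2493],[.0015,.2589,-.9659]])
for p in[(425,99.6),(440,100.7),(455,101.8)]: P=watz(p,e,R,.15);print("pin",P,P@SY-.07)
P=watz((326,87),e,R,.1645);print("plate",P,P@SY-.082)
P=watz((342.5,110),e,R,.1645);print("plate back dep",P@SX,"pin root dep",watz((466,103),e,R,.15)@SX, "tip",watz((404,98.5),e,R,.15)@SX)
# post tops from clean scene0, same method, intensity-free: project model for SO candidates and compare edges
g=cv2.cvtColor(cv2.imread("pics/scene0.png"),6).astype(int)
for dl in(0,.0025,.005):
    S=SO+SY*dl
    for s in(1,-1):
        print(dl,s,[np.round(proj("scene",S+SY*(s*.07+a)+SX*b+Z*.167),1).tolist() for a,b in((.013,0),(.013,.016),(-.013,.016),(-.013,0))])
print(g[236:252,356:380]); print(g[254:268,292:316])
E
```

```text
pin [0.5922 0.1123 0.15  ] 0.19506831911194356
pin [0.5977 0.1107 0.15  ] 0.19500029218619036
pin [0.6032 0.1091 0.15  ] 0.19498846893937416
plate [0.5587 0.1231 0.1645] 0.18468746495881377
plate back dep 0.5111717159847257 pin root dep 0.557160807480134 tip 0.5336325976142969
0 1 [[367.3, 235.4], [370.7, 240.3], [359.3, 243.8], [356.0, 238.8]]
0 -1 [[304.3, 254.5], [307.1, 259.8], [294.7, 263.6], [292.1, 258.2]]
0.0025 1 [[368.4, 235.1], [371.8, 240.0], [360.4, 243.5], [357.1, 238.5]]
0.0025 -1 [[305.5, 254.1], [308.3, 259.5], [295.9, 263.2], [293.3, 257.8]]
0.005 1 [[369.5, 234.8], [372.9, 239.7], [361.5, 243.2], [358.2, 238.2]]
0.005 -1 [[306.7, 253.8], [309.5, 259.1], [297.1, 262.9], [294.4, 257.5]]
[[116 110 113 128 123 113 113 107 109 107 108 134 151 137 114 107 108 108
  110 111 113 112 112 111]
 [110 106  95 117 127 113  99 130 143 144 142 143 145 149 143  97 108 109
  111 112 113 112 110 110]
 [114 111 100  89 143 157 140 142 143 144 145 142 143 144 143 130 107 109
  110 114 112 111 109 108]
 [112 111 119 152 145 146 142 142 142 144 143 143 143 145 144 142 123 109
  112 110 
[... 1944 characters left out ...]
14 105  95 123 146 142 143 147 150 156 145 113  97 106 100 101 112
  113 112 110 109 111 110]
 [118 111 104  84 100 149 149 152 127  91 102 105 102  99  99 100 100 103
  109 111 111 110 111 112]
 [ 81 111 105  88  94 109 101 106 102  96 101  99 102 102 101 101  99 104
  113 112 113 115 112 113]
 [ 77 112 105  93  85  99  97  99 100  99 100 100 101 100  99 101 105 121
  113 114 111 110 109 109]
 [ 71 116 108  92  84  95 100  99  98 100 101 102 101 102 102  98 100 105
  112 109 110 111 112 112]
 [ 72 117 110  91  85  90  99  98  99 100  98 100 103 102 101  98 100 104
  111 110 109 109 110 114]
 [ 70 117 110  99  82  91  98 101 100 100  99 102 101 102  99  99  98 106
  112 110 108 112 113 112]]
```

```bash
python3 - <<'E'
from h import *
from bench import sensors
s=sensors.read_state(); p,Rt=s["tool_pos"],s["eef_rot"]; print(p)
T=lambda x,y,z:np.round(proj("scene",p+Rt@np.array([x,y,z])),1)
print("holeL",T(.07,.005,-.0111),"holeR",T(-.07,.005,-.0111),"1mm down:",T(.07,.005,-.0101))
for n,x in(("L",.082),("R",-.082)): print(n,"top back",T(x,.005,-.0251),"bot back",T(x,.005,.0349),"top front",T(x,-.005,-.0251))
g=cv2.cvtColor(cv2.imread("pics/s8.png"),6).astype(int)
print("L rows216-240 cols 340-360");print(g[216:242,340:360])
print("R rows 236-256 cols 280-302");print(g[236:268,280:302])
E
```

```text
[0.5372 0.0465 0.1404]
holeL [349.9 229.3] holeR [288.6 247. ] 1mm down: [349.9 229.6]
L top back [355.2 223. ] bot back [354.5 242.9] top front [353.3 220.2]
R top back [282.5 243.8] bot back [284.9 263.7] top front [281.1 240.7]
L rows216-240 cols 340-360
[[115 114 112 110 111 110 112 110 113 113 114 110 109 105 111 112 109 108
  106 113]
 [115 112 110 110 111 111 111 111 108 111 112 114 112 113 112 112 113 110
  113 113]
 [112 109 111 110 111 110 108 105 113 109 111 112 110 111 112 113 112 112
  109 111]
 [116 110 108 109 110 111 111 110 111 113 113 111 108 113 110 112 111 110
  111 111]
 [115 112 109 110 111 112 113 110 114 115 116 112 109 110 109 110 110 111
  107 109]
 [118 116 113 110 112 111 115 111 114 114 118 128 137 138 123 110 112 112
  109 109]
 [119 116 113 111 112 108 106 119 140 147 163 163 164 163 144 112 109 107
  110 110]
 [ 65  81 110 112 126 144 155 164 164 164 164 166 165 167 161 132 108 109
  108 111]
 [ 75 115 132 165 164 164 166 165 165 164 166 166 162 146 138 106 111 112
  110 111]
 [166 166 164 166 165 166 165 166 165 156 140 127 106 114 118 114 113 113
  1
[... 3673 characters left out ...]
7 118 118 119 108 104 150 147
  143 146 147 149]
 [ 29  31  29  38  81 116 118 117 116 120 120 121 118 118 112  97 126 148
  146 146 151 154]
 [ 29  23  26  34  76 115 118 120 120 123 115  89 118 114 106  84 106 152
  152 155 130  95]
 [113  92  81  34  61 118 123 114  79  70  45  42  82 113 108  93  92 112
  104 107 105 102]
 [118 116 118 113 102  67  55  43  38  34  30  36  76 116 110  95  90  99
  103 102 102 103]
 [117 118 121 119 120 106  42  30  33  34  28  31  71 116 111  98  86  98
  101 101 102 101]
 [116 115 118 117 112  68  28  32  30  34  33  30  75 119 115  95  86  94
  102  99 102 104]
 [115 117 117 109  69  36  29  33  35  33  33  26  73 119 113 101  85  94
  102 104 103 102]]
```

Lateral correction: the scene and wrist measurements agree at about 9 mm, and the height is right within 1 mm. I apply the correction, settle, and re-measure numerically.

```bash
echo 'SO=SO+SY*.0035' >> h.py; python3 - <<'E'
from h import *
plan(SO-SX*.050+Z*.140,R_HANG,255,2)
E
```

```text
t 17.2 q [-0.2654  0.6021  0.1899  1.9242 -0.1814  0.6276 -0.2371] p [0.5372 0.0465 0.1404] rem [ 0.0041  0.0081 -0.0004] [ 0.004  -0.0005 -0.0077] n 2
[[0.002, -0.0, -0.004, 0.0044, 0.0009, 0.0002, 255], [0.002, -0.0, -0.004, 0.0044, 0.0009, 0.0002, 255]]
```

Call:
arm_command --pt "0.002 0 -0.004 0.0044 0.001 0 255" --pt "0.002 0 -0.004 0.0044 0.001 0 255" --pt "0 0 0 0 0 0 255" --pt "0 0 0 0 0 0 255"

```text
time_s: 17.7
tool_pos: [0.5409, 0.0544, 0.1393]
eef_rot: [[0.264, 0.964, -0.002], [0.964, -0.264, -0.0], [-0.0, -0.002, -1.0]]
ft_force: [0.5, 0.4, -2.5]
width: 0.0088
```

```bash
cat > wm.py <<'E'
from h import *
from bench import read_camera,sensors
c=read_camera("wrist"); e,R=c["eye"],c["orientation"]; g=c["img"].astype(float).mean(2)
s=sensors.read_state(); p=s["tool_pos"]
print("p",p,"lat",p@SY,"goal",SO@SY,"dep to home",SO@SX-.005-p@SX,"yaw",np.arctan2(s["eef_rot"][0,0],s["eef_rot"][1,0]), "F",s["ft_force"])
# plate end: first row from top reaching 215 in col 326 after a dark run
col=g[60:130,326]; k=next(i for i in range(2,70) if col[i]>225 and (col[i:i+8]>245).sum()>=6); 
P=watz((326,60+k-.6),e,R,p[2]+.0246); print("plate row",60+k-.6,"hole lat",P@SY-.012)
for cc in(415,425,435,445,455):
    col=g[80:125,cc]; r=np.where(col>165)[0]; 
    if len(r): P=watz((cc,80+(r[0]+r[-1])/2),e,R,.15); print("pin",cc,80+r[0],80+r[-1],"lat",P@SY,"dep",P@SX)
E
python3 wm.py
```

```text
p [0.5409 0.0543 0.1393] lat 0.19555737481977759 goal 0.1960067516870828 dep to home 0.04528241685022316 yaw 0.2677396150521285 F [ 0.2739 -0.762  -1.4178]
plate row 86.4 hole lat 0.2648239972879984
pin 415 80 124 lat 0.27414638984130607 dep 0.5382490180706315
pin 425 80 124 lat 0.2743708287293764 dep 0.5419639095743629
pin 435 80 124 lat 0.274622189089614 dep 0.5457313162070274
pin 445 80 124 lat 0.2749014049180957 dep 0.5495577696189107
pin 455 80 124 lat 0.2752095337815407 dep 0.553450179603845
```

```bash
python3 - <<'E'
from h import *
from bench import read_camera
c=read_camera("wrist"); g=c["img"].astype(float).mean(2).astype(int)
for cc in(420,435,450): print(cc,"rows 90-140",g[90:140,cc])
cv2.imwrite("pics/w10.png",c["img"][...,::-1]); print(c["eye"],c["orientation"])
E
```

```text
420 rows 90-140 [216 216 216 218 220 153 103 117 127 128 126 128 129 128 128 128 127 128
 128 126 124 118 115 114 113 111 113 122 161 188 206 219 228 233 237 241
 245 245 245 241 237 233 226 216 203 182 144 110 111 113]
435 rows 90-140 [213 212 210 210 211 209 171  99 111 125 124 123 123 124 123 124 122 115
 115 113 114 113 114 114 111 113 114 116 124 163 189 206 221 228 233 237
 241 245 245 245 241 237 231 225 213 198 177 133 112 115]
450 rows 90-140 [208 212 213 214 212 212 212 176 109 109 126 124 120 112 114 114 115 115
 114 115 112 112 111 112 114 113 116 114 114 124 159 187 206 218 228 232
 237 241 244 245 244 241 236 232 224 212 197 176 127 113]
[0.5576 0.1158 0.2821] [[ 0.9642 -0.2556 -0.0703]
 [-0.2651 -0.9317 -0.2485]
 [-0.002   0.2582 -0.9661]]
```

```bash
python3 - <<'E'
from h import *
e=np.array([.5576,.1158,.2821]);R=np.array([[.9642,-.2556,-.0703],[-.2651,-.9317,-.2485],[-.002,.2582,-.9661]])
for p in[(420,126.9),(435,127.9),(450,128.9)]: P=watz(p,e,R,.15); print(P@SY)
print(watz((326,86.6),e,R,.164)@SY-.012)
E
```

```text
0.2650233655560628
0.26495583244290677
0.26493328294357865
0.26460679369871104
```

The hole is within 0.4 mm of the pin laterally. I push in stepwise and watch the force.

Call:
arm_command --pt "0 0 0 0.0004 0.008 -0.0005 255" --pt "0 0 0 0 0.008 0 255" --pt "0 0 0 0 0.006 0 255" --pt "0 0 0 0 0.005 0 255" --pt "0 0 0 0 0.003 0 255"

```text
time_s: 18.42
tool_pos: [0.5703, 0.0466, 0.1397]
eef_rot: [[0.265, 0.964, -0.002], [0.964, -0.265, 0.0], [-0.0, -0.001, -1.0]]
ft_force: [-0.2, -0.2, -1.6]
width: 0.0086
```

```bash
cat > st2.py <<'E'
from h import *
from bench import sensors
s=sensors.read_state();p=s["tool_pos"]
print(s["time_s"],"lat err",p@SY-SO@SY,"z",p[2],"to home",SO@SX-.005-p@SX,"F(sy,sx,z)",s["ft_force"]@SY,s["ft_force"]@SX,s["ft_force"][2],"torque",s["wrist_torque"],"w",s["width"],"yaw",np.arctan2(s["eef_rot"][0,0],s["eef_rot"][1,0]))
E
python3 st2.py
```

```text
18.425 lat err -1.749718693822011e-05 z 0.1397010266327238 to home 0.014883208561932815 F(sy,sx,z) -0.2554485233576439 -0.11491688289244337 -1.5841616031231724 torque [-0.0121  0.0136 -0.057 ] w 0.008595294969218962 yaw 0.2679308448306775
```

Past the pin tips with no contact force. I continue.

Call:
arm_command --pt "0 0 0 0 0.004 0 255" --pt "0 0 0 0 0.004 0 255" --pt "0 0 0 0 0.003 0 255" --pt "0 0 0 0 0.002 0 255" --pt "0 0 0 0 0 0 255"

```text
time_s: 19.05
tool_pos: [0.5827, 0.0433, 0.1398]
eef_rot: [[0.265, 0.964, -0.001], [0.964, -0.265, 0.0], [-0.0, -0.001, -1.0]]
ft_force: [-0.1, 0.4, -1.6]
width: 0.0092
```

```bash
python3 st2.py
```

```text
19.05 lat err 7.727401022006308e-05 z 0.1397724043542555 to home 0.0021229766703244612 F(sy,sx,z) 0.39227586832676825 -0.18799860035421873 -1.5543163713125618 torque [ 0.0364 -0.0475  0.0369] w 0.009229040317635738 yaw 0.26776772881194427
```

Call:
arm_command --pt "0 0 0 0 0.002 0 255" --pt "0 0 0 0 0.002 0 255" --pt "0 0 0 0 0.001 0 255" --pt "0 0 0 0 0 0 255"

```text
time_s: 19.55
tool_pos: [0.5858, 0.0425, 0.1395]
eef_rot: [[0.265, 0.964, -0.005], [0.964, -0.265, 0.001], [-0.001, -0.005, -1.0]]
ft_force: [-4.4, 1.7, 1.3]
width: 0.0089
```

```bash
python3 st2.py
```

```text
19.55 lat err 9.926452324873769e-05 z 0.139491696943856 to home -0.001090088401885958 F(sy,sx,z) 0.506198092891334 -4.721697192682725 1.3283989726445842 torque [ 0.2084  0.9216 -0.1844] w 0.008930936498398594 yaw 0.2678414769754942
```

Contact with the posts. I press slightly more, then lower until the pins take the weight.

Call:
arm_command --pt "0 0 0 0 0.002 0 255" --pt "0 0 0 0 0 0.001 255" --pt "0 0 0 0 0 0.001 255" --pt "0 0 0 0 0 0.001 255" --pt "0 0 0 0 0 0 255"

```text
time_s: 20.18
tool_pos: [0.5858, 0.0425, 0.1376]
eef_rot: [[0.264, 0.964, -0.008], [0.964, -0.264, 0.002], [-0.0, -0.009, -1.0]]
ft_force: [-11.7, 1.6, 14.0]
width: 0.009
```

```bash
python3 st2.py
```

```text
20.175 lat err 9.427379470991482e-05 z 0.13764526512409106 to home -0.0010711273860286585 F(sy,sx,z) -1.55674138987903 -11.757168986800389 14.048162550864303 torque [ 0.5224  2.3594 -0.1645] w 0.008960551431269058 yaw 0.2676083760762621
```

Call:
arm_command --pt "0 0 0 0 -0.0015 0 255" --pt "0 0 0 0 0 0.001 255" --pt "0 0 0 0 0 0 255"

```text
time_s: 20.55
tool_pos: [0.5858, 0.0425, 0.1376]
eef_rot: [[0.265, 0.964, -0.005], [0.964, -0.265, 0.002], [0.0, -0.005, -1.0]]
ft_force: [-10.5, 0.7, 16.7]
width: 0.0085
```

```bash
python3 st2.py; python3 - <<'E'
from h import *
from bench import sensors,read_camera
s=sensors.read_state(); p,Rt=s["tool_pos"],s["eef_rot"]
T=lambda x,y,z:np.round(proj("scene",p+Rt@np.array([x,y,z])),1).tolist()
print("pred top back L/R",T(.082,.005,-.0251),T(-.082,.005,-.0251),"front",T(.082,-.005,-.0251),T(-.082,-.005,-.0251))
g=cv2.cvtColor(read_camera("scene")["img"],7).astype(int); print(g[230:248,352:376]); print(g[248:268,286:312])
E
```

```text
20.55 lat err 0.00010654492740233557 z 0.1375797904098514 to home -0.0011239574589071433 F(sy,sx,z) -2.0851414365907903 -10.291637292920894 16.705069927607784 torque [ 0.4366  2.1764 -0.1724] w 0.008451611368507465 yaw 0.26792320205226666
pred top back L/R [368.6, 236.9] [294.6, 259.4] front [366.5, 233.9] [293.0, 256.1]
[[116 113 116 118 115 112 111 112 111 110 113 112 112 114 116 118 117 115
  114 115 112 116 115 114]
 [115 114 117 116 115 113 114 113 113 112 115 116 119 117 113 112 114 114
  113 112 113 114 117 113]
 [117 119 117 117 116 113 114 117 117 115 114 117 115 113 114 112 115 115
  111 110 111 114 113 116]
 [119 119 119 119 114 111 111 115 112 111 111 113 112 112 111 112 114 114
  112 112 112 111 115 113]
 [ 91 122 118 117 116 113 113 114 110 112 111 111 107 109 113 120 110 111
  114 114 116 113 116 115]
 [ 84 119 118 114 113 112 117 132 118 111 114 128 143 156 167 157 104  98
  110 114 116 116 116 114]
 [ 67  89 117 114 112 111 112 134 147 146 167 167 168 162 145 161 154 140
  117 109 106 112 114 112]
 [ 65  62  82 113 119 137 141 169 167 159 143 158 157 147 146 147 148 
[... 2522 characters left out ...]
56 160 148
  117  99 108 105 102 116 116 116]
 [ 31  35  35  36  29  70 122 114 100  83 104 155 152 154 130  95 105 107
  102 102 104 103 104 110 118 117]
 [ 31  32  32  35  29  43  83 113 103  87  94 114 104 108 105 101 101 103
  105 103 104 106 101 103 116 118]
 [ 22  35  35  27  33  34  77 117 102  88  91  99 100 102 102 104 104 102
  105 103 104 104 109 125 119 118]
 [ 43  30  29  35  31  29  76 117 105  89  88  99 103 102 102 103 101 102
  105 106 102 103 104 104 104 119]
 [ 30  34  33  33  32  32  77 120 108  89  86  94 102 103 104 105 103 104
  106 103 103 105 103 105 102 118]
 [ 29  33  31  31  29  25  76 119 107  93  87  94 104 102 104 104 105 103
  103 104 103 105 104 102 103 117]]
```

Both posts show the plate directly against them. I release and withdraw upwards.

Call:
arm_command --pt "0 0 0 0 -0.001 -0.001 255" --pt "0 0 0 0 0 0 180" --pt "0 0 0 0 0 0 100" --pt "0 0 0 0 0 0 60" --pt "0 0 0 0 0 0 60"

```text
time_s: 21.22
tool_pos: [0.5872, 0.0421, 0.1367]
eef_rot: [[0.265, 0.964, -0.001], [0.964, -0.265, -0.0], [-0.0, -0.001, -1.0]]
ft_force: [-1.0, -0.2, -0.1]
width: 0.0652
```

```bash
python3 st2.py
```

```text
21.225 lat err 4.734710544501697e-05 z 0.1366565271356261 to home -0.0025585950616208164 F(sy,sx,z) -0.48698347690793975 -0.9464031608417379 -0.11353306300877827 torque [ 0.0489  0.0073 -0.0219] w 0.06518484197253364 yaw 0.26773092893941225
```

Call:
arm_command --pt "0 0 0 0 0 -0.015 60" --pt "0 0 0 0 0 -0.04 60" --pt "0 0 0 0 0 -0.05 60" --pt "0 0 0 0 0 -0.05 60" --pt "0 0 0 0 0 0 60"

```text
time_s: 21.85
tool_pos: [0.59, 0.042, 0.2973]
eef_rot: [[0.265, 0.964, 0.009], [0.964, -0.265, 0.001], [0.003, 0.008, -1.0]]
ft_force: [-0.1, -0.2, 0.3]
width: 0.0652
```

```bash
python3 st2.py; python3 - <<'E'
from h import *
from bench import read_camera
c=read_camera("wrist"); cv2.imwrite("pics/w11.png",c["img"][...,::-1]); np.savez("w11.npz",**c)
e,R=c["eye"],c["orientation"]
def wp(P):
    q=R.T@(np.asarray(P)-e); r=np.hypot(q[0],q[1]); return np.array([326.39,237.68])+371.65*np.arctan2(r,q[2])*q[:2]/r
O=SO+Z*.131
for n,l,d,z in[("TLback",.082,0,.03),("TLfront",.082,-.01,.03),("TRback",-.082,0,.03),("TRfront",-.082,-.01,.03)]: print(n,wp(O+SY*l+SX*d+Z*z))
for l in(.07,-.07): print("post top corners",[wp(SO+SY*(l+a)+SX*b+Z*.167).round(0).tolist() for a,b in((.013,0),(-.013,0),(0,.016))],"pin tip",wp(SO+SY*l-SX*.024+Z*.15))
g=c["img"].mean(2).astype(int)
for l in(.05,-.05):
    u,v=wp(O+SY*l+Z*.03).round().astype(int); print((u,v),"row cols-25..25",g[v,u-25:u+25])
S=cv2.cvtColor(read_camera("scene")["img"],7).astype(int); print(S[232:246,354:376]); print(S[250:264,288:312])
E
```

```text
21.85 lat err 0.0007017703233659633 z 0.29731418970184603 to home -0.005314197449186597 F(sy,sx,z) -0.17847711520833334 -0.08066966612749742 0.3042746518138495 torque [-0.0052 -0.0147  0.0122] w 0.06518128940744021 yaw 0.26795122874733585
TLback [325.2089 118.0566]
TLfront [311.7021 118.1168]
TRback [325.4441 321.007 ]
TRfront [313.5535 321.0223]
post top corners [[325.0, 116.0], [325.0, 151.0], [347.0, 134.0]] pin tip [294.0942 134.564 ]
post top corners [[325.0, 297.0], [325.0, 325.0], [345.0, 311.0]] pin tip [297.3546 302.687 ]
(np.int64(325), np.int64(161)) row cols-25..25 [ 97  98 152 182 186 185 168  90  57  51 150 164 184 239 240 167 206 250
 190 189 172 168 168 168 168 191 222  54 118 242 247 247 247 247 247 248
 248 248 247 247 206 122 100  99 100 101 100  98 101  99]
(np.int64(325), np.int64(286)) row cols-25..25 [182 183 182 183 186 188 187 187 189 186 165 159 163 203 243 250 250 250
 250 250 250 250 250 250 250 245 179 106 106 106 105 106 105 105 107 105
 105 104 105 103 104 104 106 119 159 188 188 190 191 193]
[[ 68  69  70  69  67  71  66  70  88 121 118 114 111 115 115
[... 1956 characters left out ...]
92 117 116 113 121 147 163 145 159 154 145 147 148 146 146 147 148
  149 140 108 116 119 118]
 [ 34  60 105 118 117 121 142 153 147 148 147 143 146 148 149 146 148 149
  150 150 143 118 117 117]
 [ 32  28  75 122 116 112 104 128 151 146 146 144 146 147 149 147 148 150
  150 151 146 121 117 118]
 [ 31  32  48  91 116 112  94 107 152 146 147 148 147 149 149 148 152 154
  154 125 101 110 118 118]
 [ 33  36  39  80 123 114  97  92 127 152 146 147 152 156 160 149 117 101
  109 105 106 114 117 117]
 [ 36  30  30  73 124 114 100  84 106 154 153 154 132  96 104 108 102 103
  103 100 101 109 119 119]
 [ 35  34  32  44  84 115 104  88  94 113 104 109 105 102 102 105 104 103
  105 104 103 107 118 117]]
```

The plate's back edge sits at the predicted "home" column on the right side, and the scene view is unchanged after release. One last check that both pin tips stick out in front of the plate.

```bash
python3 - <<'E'
import cv2
g=cv2.cvtColor(cv2.imread("pics/w11.png"),6).astype(int)
print("L rows 122-150 step2, cols 286-330 step 2");print(g[122:152:2,286:332:2])
print("R rows 290-320");print(g[290:320:2,286:332:2])
E
```

```text
L rows 122-150 step2, cols 286-330 step 2
[[ 99 102  99  97  94  96  98  98  99 101  99  64  51  80 252 252 252 252
  252 180 178 248 247]
 [ 97  98  99  97  98 101 101 101  98 101 101  62  50  82 252 252 252 252
  252 246 178 247 248]
 [ 94  94  97  97 100 103 104 100  96  98  99  61  51  82 252 252 252 252
  252 252 179 248 246]
 [ 93  93  97  97  98 101  98  97  95  95  98  59  52  85 252 252 252 252
  252 252 177 248 248]
 [ 95  93  99  99 100 100  99  97  95  96  97  57  50  84 252 252 252 252
  252 172 177 247 248]
 [ 99  97  99 100 102 101 132 151 152 152 155 153 149 129 252 252 252 252
  252 245 178 247 246]
 [ 98  98  99  99  99 131 191 209 210 210 211 211 139 147 252 252 252 252
  252 250 177 247 247]
 [ 98 101 102 100  97 152 207 223 223 224 223 223 166 146 252 252 252 252
  252 252 179 246 246]
 [ 99 102 102 102  97 106 182 198 198 196 194 197 142 132 252 252 252 252
  252 172 179 246 245]
 [102 102 102 101  95  97 103 117 135 153 119 105  94 108 252 252 252 252
  252 245 178 248 246]
 [100  99 104 101  93  93  98  97 136 178 180  73  98 127 252 252 252 252
  252 247 178 
[... 1168 characters left out ...]
251 249 174 242 242]
 [192 189 184 181 182 191 172 201 218 218 219 218 181 115 240 251 251 251
  251 166 180 243 242]
 [194 194 190 191 193 194 186 178 184 182 181 183 186 163 243 251 251 251
  251 242 177 242 244]
 [194 196 193 193 191 186 185 188 188 185 182 189 193 193 245 251 251 251
  251 243 178 242 242]
 [198 198 193 189 183 179 185 192 189 189 188 186 189 192 245 251 251 251
  251 243 161 242 242]
 [198 198 191 185 186 185 189 191 189 185 183 184 189 192 245 251 251 251
  251 234 178 240 241]
 [191 189 184 185 186 188 182 185 188 184 185 184 188 184 244 251 251 251
  251 242 179 241 241]
 [187 192 186 186 192 189 186 182 188 193 193 189 193 183 243 251 251 251
  251 248 172 241 241]]
```

Call:
arm_command --pt "0 0 0 0 0 -0.03 60" --pt "0 0 0 0 0 0 60"

```text
time_s: 22.2
tool_pos: [0.5878, 0.0421, 0.3225]
eef_rot: [[0.265, 0.964, 0.0], [0.964, -0.265, 0.0], [0.0, 0.0, -1.0]]
ft_force: [-0.2, 0.0, -0.6]
width: 0.065
```

Both pins stick out about 14 mm in front of the plate, at rows 132–140 and 300–308. The plate's back meets both posts with only a 1–2 px seam. I hand in.

```bash
python3 -c "
from bench import job; print(job.job_done())"
```

```text
the job is handed in; nothing more can be done
None
```

The small white frame hangs by both holes on the stand's pins, front out and against the posts. I handed the job in at about 22 s; no verdict was reported.

**What I did:** I gripped the frame across its edges and set it in the dark cradle against the lugs. After letting go there, I picked it up again by its top edge and pushed it onto both pins until it met the posts. Then I released it and withdrew upwards.

**Cradle check:** With the fingers clear, three views put the frame's centre at 75.5 mm height against the 75 mm stated. It lay parallel to the rails to about 0.01 rad.

**Final checks:**
- Both pins show about 14 mm in front of the plate.
- The plate's back edge lies at the posts' front faces with a 1–2 pixel seam.
- The plate did not shift in the scene view when released.
- The tool force is about zero, and the gripper is well above the stand.

**What disagreed:**
- My first cradle estimate was about 7 mm off; contact with the rails and lugs corrected it.
- The first stand estimate, from the top view, was about 4 mm off sideways. I trusted the scene and wrist views instead.

I planned the moves clear of the bin, carton and reel and saw no unexpected contact force. I did not re-measure their positions at the end. The 12-picture limit was reached before the hang, so the later checks used pixel values only.

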